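# Level the drying tray and scoop turned balls onto it

### The arm

A 7-joint arm with a two-finger parallel gripper is mounted at the origin on the work surface. World frame = base frame: x ahead of the robot, y to its left, z up, the work surface at z = 0. Lengths are in m, angles in rad, forces in N, time in s.
With the tool pointing down it reaches from about 0.4 to 0.85 m from the base axis. Payload 10.4 kg.
Tool frame: the origin (TCP) lies midway between the tips of the shut fingers; the grasp point (between the pads) lies 19 mm behind it; z points along the fingers, x is the direction in which the jaws open and shut, and the axes are right-handed (so a half turn about z gives the same grasp; the last joint's range is limited). The gripper opens to 85 mm and grips with 20 to 120 N. Pads are 22 mm wide; open, the fingers measure 114 mm over their backs; the gripper's body (76 mm by 85 mm) begins 54 mm behind the grasp point. The pads swing forward as they close: fully open they stand 13 mm farther back than shut.
Start: joints at [1.221, 0.332, -0.065, 1.46, 0.022, 1.35, -0.088], TCP at [0.201, -0.592, 0.231] pointing down, gripper open.
Joint ranges: [-2.6, 2.6], [-0.5, 2.12], [-1.47, 1.34], [0.16, 2.42], [-1.27, 4.41], [0.06, 2.06], [-2.6, 2.6]. Speed limits (rad/s): [2.22, 2.22, 2.79, 2.79, 3.14, 3.14, 3.14].

### API

Orientations are given as a unit quaternion [x, y, z, w].
In Python, from workcell import telemetry, eyes, order gives the robot as it stands.
- The arm moves only by the tool servo_tool, never from a script. Its argument "deltas" is a list of rows, each a list of 3 entries, a list of its own where there are three numbers: the shift along the tool's x, y, z in cm, then the turn about the tool's z in rad, then the finger opening in cm, from 0 to 8.54. A call has 1 to 12 rows; each row shifts and turns the pose as measured when the row begins, along the tool's axes as they then stand; what a row does not reach is not made up. A row lasts 1/12 s, in which the tool goes at most 41.7 mm and 7.16 degrees, less where a joint would pass 70% of its speed; a pose out of reach is approached as far as the arm can. A call is refused whole if a number of a shift passes 4.17 or a number of a turn 0.125, either way. A call with a gripper value outside its range is refused whole. The fingers move at their own pace and stop on an object; "force" is the grip in N (left out, the last holds). Time passes only in rows, so rows that do not move let the fingers close. It gives the time, the measured TCP pose, the force and the opening at its end, in the units of the state.
- telemetry.get_obs(): the state, without advancing time (a new reading comes with each control period).
- eyes.camera(name): name is "side" or "top" or "wrist"; returns (picture, depth): 480x640x3 uint8, blue, green, red; 480x640 float32, m along the optical axis (not along the pixel's ray), 0 where there is no reading.
- eyes.calibration(name): a dict with "fx", "fy", "cx", "cy" (pixels), "distortion" ([k1, k2, p1, p2, k3] as OpenCV has them; the pictures are not rectified), "rvec" (rotation vector, rad) and "tvec" (3), from world to camera coordinates, as OpenCV has them. Camera axes: x right, y down, z forward; pixel columns grow to the right and rows downward; lengths in m; the calibration is good to about 2 mm. A picture is of the moment at which its call begins: read the wrist's pose just before it. calibration takes no time and is no camera call; for the wrist camera it gives the pose at the moment of the call.
- order.hand_in(): hands the job in, once; it reports no verdict.
The state is a dict: "clock": time; "joint_pos": joint angles; "joint_velocities": joint speeds; "tau": joint torques, N m; "position": TCP position; "ee_rot": TCP orientation; "ft_force": force on the tool from outside, world axes, zero at the start; "torque": the same for the moment, N m; "grip_width": opening from 0.0 (shut) to 1.0 (fully open).
Only numpy, scipy, OpenCV 4.12 (cv2) and the standard library are available. Lean on these libraries where they do the work, as an engineer would, in place of code of your own. Each camera call takes 0.05 s, during which the arm holds its last target. There are 200 camera calls.

### The job

The turned wooden balls have to lie on the cork-lined drying tray without rolling to one side: first turn the wing knobs of its two front feet until the tray sits level, then use the scoop (not the fingers) to move at least three balls from the grey bin into the tray. Finally stand the empty scoop back on the bench top on its flat bottom and let it go; every ball must end in the tray or still in the bin, the tray still level, and the other things on the bench left where they are.

Things in the scene. Friction and masses are not known exactly. Their poses are not given: they have to be found in the camera images.
- stand: Fixed drying stand: steel base plate 280 x 230 x 12 mm. Origin on the bench top, z up; its -x end, with the two knobs, faces roughly to the robot. In its frame: level tray centre (50, 0, 91) mm; rear ball pivot at x, y = (120, 0); the left front foot at (-25, 62) and the right at (-25, -62) carry the tray's corners.
- tray: Cork-lined plywood tray on the stand: 192 x 192 mm outside, 180 x 180 inside, walls and floor 6 mm, rim 30 mm above the inner floor. Origin: centre of the inner floor; z normal to it (vertical when level), x away from the knobs, y to the left foot. Starts tilted 2 to 10 degrees about the rear pivot. Light loads do not move it, only the knobs do.
- knob_left: Black wing knob of the left (+y) front foot, axis leaning 30 degrees from vertical to the stand's -x. Disc 42 mm dia x 10; bar grip 44 long x 14 wide, top 42 mm above the origin. Origin on the axis under the disc, at (-105, 96, 55) mm in the stand's frame; z outward along the axis, x along the bar. Starts 1.3 rad low to 1.3 high; stops 1.7 rad either side of level; friction 0.15 N m holds it.
- knob_right: The same knob for the right front foot, origin at (-105, -96, 55) mm in the stand's frame; it leans with the left knob's setting by up to about 5 degrees; starts 0.7 to 1.3 rad too high. On both knobs, when the tray is level the bar lies in line with the stand's x (as seen along the axis).
- knob_left_grip (a point): Grip point on the left knob's axis, 30 mm out from the disc's underside; axes as its knob. Clockwise (seen from outside) raises the tray over the left foot by 8 mm per rad: 0.07 rad of tray tilt per rad of knob, about the line through the rear pivot and the right foot.
- knob_right_grip (a point): The same point on the right knob. Clockwise raises the tray over the right foot by 8 mm per rad: 0.07 rad of tilt per rad of knob, about the line through the rear pivot and the left foot.
- bin: Fixed open grey bin, 288 (x) x 126 (y) x 54 mm high, walls and floor 5 mm. Origin on the bench top; inside, the flat floor (z = 5 mm) runs from x = -165 to +80 mm, y +-58 mm; the far wall slopes outward, 35 degrees from vertical, from x = 80 at the floor. Its x points roughly away from the robot. The balls start at the far end (x over 5 mm); the near part is free.
- scoop: Loose metal scoop, 0.16 kg, standing flat between stand and bin. Pan 100 (x) x 100 (y) mm, floor 2.2; back and sides 42 high, sides ending 30 mm before the lip; open at +x. Origin: centre of the underside; x to the mouth, z up; lip at x = 50. A wooden handle 24 x 18 (y) mm leans back (to -x) 20 degrees from vertical, its centre line from (-64, 0, 22) to (-102, 0, 125) mm.
- scoop_grip (a point): Point on the scoop handle's centre line to grip, at (-88.6, 0, 89.7) mm in the scoop's frame; axes as scoop. Fingers close across y on the 18 mm width.
- ball0_center (a point): Centre of turned ball 0: plain light wood, 30 mm diameter, 12 g, one of four alike.
- ball1_center (a point): Centre of turned ball 1: plain light wood, 30 mm diameter, 12 g, one of four alike.
- ball2_center (a point): Centre of turned ball 2: plain light wood, 30 mm diameter, 12 g, one of four alike.
- ball3_center (a point): Centre of turned ball 3: plain light wood, 30 mm diameter, 12 g, one of four alike.
- glue: Bystander: white bottle, 48 mm diameter, 130 mm high, origin under its centre.
- wax_tin: Bystander: steel tin, 72 mm diameter, 45 mm high, origin under its centre; stands between stand and bin, beyond the scoop.
- screwdriver: Bystander: screwdriver lying at the right side, about 200 mm long along its x.
- offcut: Bystander: wood offcut 100 x 50 x 35 mm, origin under its centre.
- square: Bystander: try square lying flat, wooden stock 110 x 18 x 22 mm and a 150 mm steel blade to its +y; origin under the stock's centre.
- tape: Bystander: tape measure 70 x 36 x 64 mm, origin under its centre.
- brush: Bystander: flat paint brush about 190 mm long, lying along x; origin near its middle.
Not all that is in view belongs to the job. What is shaped like the scoop but red is not meant.

How it is judged:
On the way, in this order (a step that is already met when the one before it is completed fails the run):
1. the tray has been levelled with its knobs, to within 0.022 rad (about 1.3 degrees) (angle between tray's own z axis and vertical below 0.022 rad), for 0.3 s.
2. at least three balls lie in the tray ((((horizontal distance between ball0_center and tray below 0.115 m and z of ball0_center in the frame of tray between 0.005 and 0.05 m) and (horizontal distance between ball1_center and tray below 0.115 m and z of ball1_center in the frame of tray between 0.005 and 0.05 m) and (horizontal distance between ball2_center and tray below 0.115 m and z of ball2_center in the frame of tray between 0.005 and 0.05 m)) or ((horizontal distance between ball0_center and tray below 0.115 m and z of ball0_center in the frame of tray between 0.005 and 0.05 m) and (horizontal distance between ball1_center and tray below 0.115 m and z of ball1_center in the frame of tray between 0.005 and 0.05 m) and (horizontal distance between ball3_center and tray below 0.115 m and z of ball3_center in the frame of tray between 0.005 and 0.05 m)) or ((horizontal distance between ball0_center and tray below 0.115 m and z of ball0_center in the frame of tray between 0.005 and 0.05 m) and (horizontal distance between ball2_center and tray below 0.115 m and z of ball2_center in the frame of tray between 0.005 and 0.05 m) and (horizontal distance between ball3_center and tray below 0.115 m and z of ball3_center in the frame of tray between 0.005 and 0.05 m)) or ((horizontal distance between ball1_center and tray below 0.115 m and z of ball1_center in the frame of tray between 0.005 and 0.05 m) and (horizontal distance between ball2_center and tray below 0.115 m and z of ball2_center in the frame of tray between 0.005 and 0.05 m) and (horizontal distance between ball3_center and tray below 0.115 m and z of ball3_center in the frame of tray between 0.005 and 0.05 m)))), for 0.2 s.
At the end, for the whole second after the job is handed in: Tray level within 0.022 rad (1.3 deg); at least three ball centres inside the tray, every other ball in the tray or the bin, all still (under 30 mm/s); the scoop stands still on its flat bottom on the bench (underside within 6 mm of it, upright within 0.06 rad) (angle between tray's own z axis and vertical below 0.022 rad and (((horizontal distance between ball0_center and tray below 0.115 m and z of ball0_center in the frame of tray between 0.005 and 0.05 m) and (horizontal distance between ball1_center and tray below 0.115 m and z of ball1_center in the frame of tray between 0.005 and 0.05 m) and (horizontal distance between ball2_center and tray below 0.115 m and z of ball2_center in the frame of tray between 0.005 and 0.05 m)) or ((horizontal distance between ball0_center and tray below 0.115 m and z of ball0_center in the frame of tray between 0.005 and 0.05 m) and (horizontal distance between ball1_center and tray below 0.115 m and z of ball1_center in the frame of tray between 0.005 and 0.05 m) and (horizontal distance between ball3_center and tray below 0.115 m and z of ball3_center in the frame of tray between 0.005 and 0.05 m)) or ((horizontal distance between ball0_center and tray below 0.115 m and z of ball0_center in the frame of tray between 0.005 and 0.05 m) and (horizontal distance between ball2_center and tray below 0.115 m and z of ball2_center in the frame of tray between 0.005 and 0.05 m) and (horizontal distance between ball3_center and tray below 0.115 m and z of ball3_center in the frame of tray between 0.005 and 0.05 m)) or ((horizontal distance between ball1_center and tray below 0.115 m and z of ball1_center in the frame of tray between 0.005 and 0.05 m) and (horizontal distance between ball2_center and tray below 0.115 m and z of ball2_center in the frame of tray between 0.005 and 0.05 m) and (horizontal distance between ball3_center and tray below 0.115 m and z of ball3_center in the frame of tray between 0.005 and 0.05 m))) and ((horizontal distance between ball0_center and tray below 0.115 m and z of ball0_center in the frame of tray between 0.005 and 0.05 m) or (x of ball0_center in the frame of bin between -0.17 and 0.118 m and y of ball0_center in the frame of bin between -0.063 and 0.063 m and z of ball0_center in the frame of bin between 0.01 and 0.06 m)) and ((horizontal distance between ball1_center and tray below 0.115 m and z of ball1_center in the frame of tray between 0.005 and 0.05 m) or (x of ball1_center in the frame of bin between -0.17 and 0.118 m and y of ball1_center in the frame of bin between -0.063 and 0.063 m and z of ball1_center in the frame of bin between 0.01 and 0.06 m)) and ((horizontal distance between ball2_center and tray below 0.115 m and z of ball2_center in the frame of tray between 0.005 and 0.05 m) or (x of ball2_center in the frame of bin between -0.17 and 0.118 m and y of ball2_center in the frame of bin between -0.063 and 0.063 m and z of ball2_center in the frame of bin between 0.01 and 0.06 m)) and ((horizontal distance between ball3_center and tray below 0.115 m and z of ball3_center in the frame of tray between 0.005 and 0.05 m) or (x of ball3_center in the frame of bin between -0.17 and 0.118 m and y of ball3_center in the frame of bin between -0.063 and 0.063 m and z of ball3_center in the frame of bin between 0.01 and 0.06 m)) and linear speed of each of ball0, ball1, ball2, ball3 below 0.03 m/s and height (world z) of scoop between -0.006 and 0.006 m and angle between scoop's own z axis and vertical below 0.06 rad and linear speed of scoop below 0.02 m/s); the robot touches nothing.
It fails at once if a ball is handled with the fingers (over 1 N) (contact force between the fingers and ball0 above 1 N or contact force between the fingers and ball1 above 1 N or contact force between the fingers and ball2 above 1 N or contact force between the fingers and ball3 above 1 N).
It fails at once if another thing on the bench is moved by more than 30 mm (distance of any of glue, wax_tin, screwdriver, offcut, square, tape, brush from where it was at the start of the episode above 0.03 m).
It also fails if it takes over 72 s, if anything falls off the work surface, if the arm or the gripper's body presses on something with over 40 N, if the wrist force passes 120 N, or if a joint passes its speed limit or range.

## Working session

There is one attempt and no reset: what is moved stays moved. The work goes in short steps, Python scripts to look and compute and a tool call to move; the robot and the scene stay as the last step left them, time stands still between calls to the robot, and variables do not carry over. Pictures are saved under pics/ and viewed, about 8 in all and at most 12, crops included, and the job is handed in when it is done.

Besides the shell and the picture viewer there is one more tool, called after ">>>" as name([rows], argument=value, ...), one row to a line, values as JSON. servo_tool: Moves the arm, as the interface text tells. Its arguments: {"type":"object","properties":{"deltas":{"type":"array"},"force":{"type":"number"}},"required":["deltas"]}

```bash
ls; mkdir -p pics
cat > h.py <<'E'
import numpy as np, cv2
from scipy.spatial.transform import Rotation as R
from workcell import telemetry, eyes, order
def cal(n):
    c=eyes.calibration(n); K=np.array([[c['fx'],0,c['cx']],[0,c['fy'],c['cy']],[0,0,1.]])
    return K,np.array(c['distortion'],float),cv2.Rodrigues(np.array(c['rvec'],float))[0],np.array(c['tvec'],float).ravel()
def ray(n,uv,C=None):
    K,d,Rm,t=C or cal(n); p=cv2.undistortPoints(np.array(uv,float).reshape(-1,1,2),K,d)[:,0]
    return -Rm.T@t,(np.c_[p,np.ones(len(p))])@Rm
def plane(n,uv,z,C=None):
    o,d=ray(n,uv,C); return o+d*((z-o[2])/d[:,2])[:,None]
def depthpt(n,uv,D,C=None):
    o,d=ray(n,uv,C); u=np.array(uv,int).reshape(-1,2); return o+d*D[u[:,1],u[:,0]][:,None]
def proj(n,P,C=None):
    K,d,Rm,t=C or cal(n); return cv2.projectPoints(np.array(P,float).reshape(-1,3),cv2.Rodrigues(Rm)[0],t,K,d)[0][:,0]
E
python3 - <<'E'
from h import *
s=telemetry.get_obs(); print({k:np.round(v,3) for k,v in s.items()})
for n in('top','side'):
    b,d=eyes.camera(n); cv2.imwrite(f'pics/{n}0.png',b); np.savez(f'{n}0.npz',b=b,d=d)
    C=cal(n); print(n,'pos',-C[2].T@C[3],'axis',C[2][2],C[0][0,0])
E
```

```text
pics
{'clock': np.float64(0.0), 'joint_pos': array([ 1.221,  0.333, -0.065,  1.461,  0.022,  1.35 , -0.088]), 'joint_velocities': array([ 0.   ,  0.001,  0.001,  0.001, -0.002,  0.001,  0.001]), 'tau': array([ 0.0000e+00, -6.2544e+01,  5.0000e-02, -3.9161e+01,  1.6000e-02,
        1.0000e-02, -0.0000e+00]), 'position': array([ 0.2  , -0.592,  0.231]), 'ee_rot': array([ 0.813, -0.583, -0.001, -0.   ]), 'ft_force': array([ 0.474, -0.551,  0.08 ]), 'torque': array([ 0.033, -0.019, -0.001]), 'grip_width': np.float64(0.999)}
top pos [ 0.40499971 -0.0159292   1.11120316] axis [ 0.09334272 -0.00228784 -0.99563141] 441.2239407842491
side pos [0.38327906 1.13624778 0.98526268] axis [ 0.08315433 -0.78706599 -0.61123849] 619.6716332643272
```

View pics/top0.png

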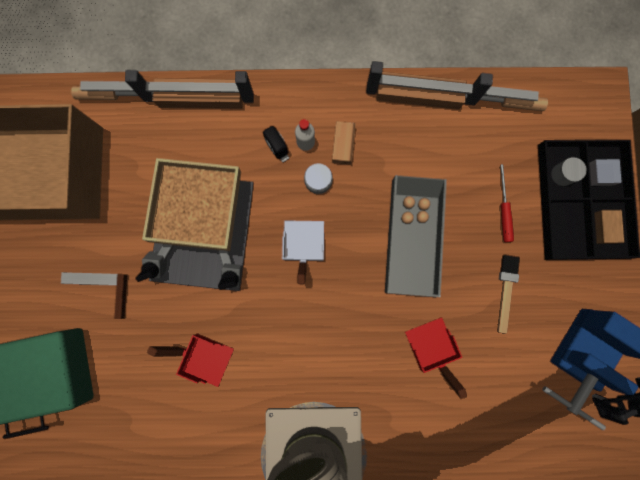

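View pics/side0.png

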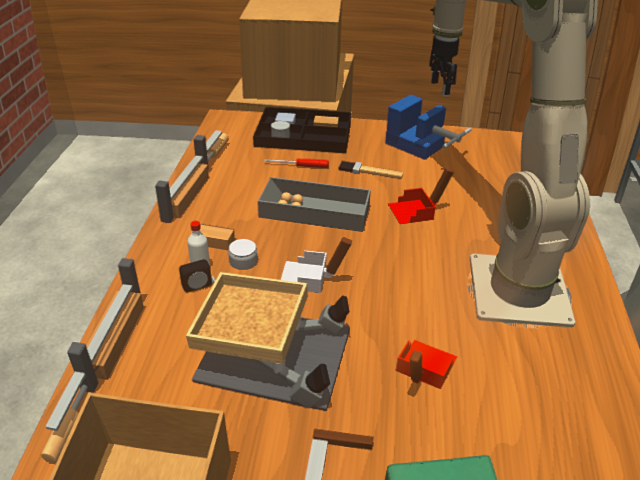

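```bash
cat > m.py <<'E'
from h import *
f=np.load('top0.npz'); b,d=f['b'],f['d']; C=cal('top')
u,v=np.meshgrid(np.arange(640),np.arange(480)); P=depthpt('top',np.c_[u.ravel(),v.ravel()],d,C).reshape(480,640,3)
hsv=cv2.cvtColor(b,cv2.COLOR_BGR2HSV)
def box(x0,x1,y0,y1): m=np.zeros((480,640),bool); m[y0:y1,x0:x1]=1; return m
# cork floor plane
m=box(160,228,175,235); Q=P[m]; 
A=np.c_[Q[:,:2],np.ones(len(Q))]; 
for _ in range(5):
    c=np.linalg.lstsq(A,Q[:,2],rcond=None)[0]; r=Q[:,2]-A@c; k=abs(r)<.006; Q,A=Q[k],A[k]
n=np.r_[-c[:2],1]; n/=np.linalg.norm(n); print('tray n',n,'tilt',np.degrees(np.arccos(n[2])),'rms',r.std())
# tray outline rim
def big(m,name,z=None):
    k,l,s,ce=cv2.connectedComponentsWithStats(m.astype(np.uint8)); i=1+np.argmax(s[1:,4]); m=l==i
    q=P[m]; print(name,'n',m.sum(),'uv',ce[i],'med',np.median(q,0))
    uv=np.argwhere(m)[:,::-1]
    w=plane('top',uv,z,C) if z is not None else q
    rc=cv2.minAreaRect((w[:,:2]*1000).astype(np.float32)); print('  rect',rc, cv2.boxPoints(rc).round(0).tolist()); return m
st=hsv[...,1]<90
plate=box(140,262,170,300)&st&(P[...,2]<.035)&(P[...,2]>.004); big(plate,'plate',.012)
big(box(140,245,150,255)&(P[...,2]>.085)&(hsv[...,1]>60),'tray')
big(box(380,450,170,300)&st,'binrim',.054)
big(box(380,450,170,300)&st&(P[...,2]<.015),'binfloor',.005)
big(box(275,330,215,265)&st&(P[...,2]<.015),'scoopfloor',.0022)
big(box(275,330,215,295)&st,'scoop all',.042)
h=box(290,320,262,290)&(hsv[...,2]<100)&(P[...,2]>.05); big(h,'handle')
big(box(380,450,190,230)&(hsv[...,1]>80)&(hsv[...,2]>100),'balls',.02)
for nm,x0,x1 in(('L',135,170),('R',215,245)):
    k=box(x0,x1,258,295)&(hsv[...,2]<45)&(P[...,2]>.07); big(k,'knob'+nm)
t=cv2.resize(b[250:300,130:260],None,fx=6,fy=6,interpolation=cv2.INTER_CUBIC)
t2=cv2.resize(np.load('side0.npz')['b'][285:410,285:360],None,fx=4,fy=4,interpolation=cv2.INTER_CUBIC)
cv2.imwrite('pics/c1.png',np.hstack([cv2.copyMakeBorder(t[:, :480],0,max(0,500-t.shape[0]),0,0,cv2.BORDER_CONSTANT)[:500],t2])if 0 else t); cv2.imwrite('pics/c2.png',t2)
E
python3 m.py
```

```text
tray n [0.1062309  0.05066021 0.99305012] tilt 6.758933084111414 rms 0.0016149812379728213
plate n 2196 uv [191.6798725  266.78415301] med [0.46098924 0.29726496 0.01165731]
  rect ((465.97393798828125, 310.4230041503906), (177.9805908203125, 96.64395141601562), 82.92245483398438) [[407.0, 228.0], [503.0, 216.0], [525.0, 393.0], [429.0, 405.0]]
tray n 7368 uv [192.13219327 204.20602606] med [0.6025528  0.27378359 0.09716851]
  rect ((572.1452026367188, 164.99510192871094), (440.1048583984375, 221.3429412841797), 73.96623229980469) [[405.0, -16.0], [618.0, -77.0], [739.0, 346.0], [527.0, 407.0]]
binrim n 6026 uv [415.76435446 238.25838035] med [ 0.52095889 -0.26393885  0.00655175]
  rect ((529.8875122070312, -254.3791046142578), (132.57229614257812, 288.2022705078125), 84.83610534667969) [[380.0, -307.0], [667.0, -333.0], [679.0, -201.0], [392.0, -175.0]]
binfloor n 3914 uv [414.78461932 246.24603986] med [ 0.50335597 -0.26266023  0.00497377]
  rect ((520.540771484375, -263.27716064453125), (111.53562927246094, 257.0169677734375), 84.70634460449219) [[387.0, -307.0], [643.0, -331.0], 
[... 890 characters left out ...]
0617766e-04]
  rect ((599.5982055664062, -186.98948669433594), (25.19024085998535, 99.34100341796875), 88.54961395263672) [[550.0, -198.0], [649.0, -201.0], [650.0, -176.0], [550.0, -173.0]]
knobL n 196 uv [146.87244898 271.94897959] med [0.44572764 0.38020564 0.08778936]
  rect ((438.6498718261719, 193.23045349121094), (421.4386291503906, 43.70199966430664), 86.7806625366211) [[405.0, -16.0], [449.0, -18.0], [472.0, 402.0], [429.0, 405.0]]
knobR n 224 uv [228.14732143 281.09375   ] med [0.42180142 0.19201804 0.08790605]
  rect ((426.53021240234375, 99.38663482666016), (231.18980407714844, 39.95620346069336), 89.22962951660156) [[405.0, -16.0], [445.0, -16.0], [448.0, 215.0], [408.0, 215.0]]
```

View pics/c1.png

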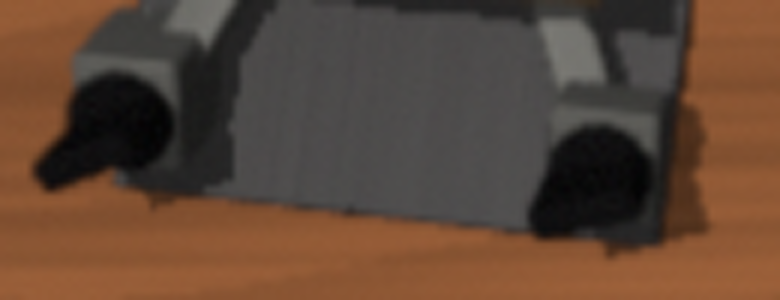

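```bash
cat >> m.py <<'E'
print('----')
w=plane('top',[(240,290.5),(149,281),(252,181)],.012,C)[:,:2]; print('corners',w)
yaw=np.radians(-7.1); M=np.array([[np.cos(yaw),-np.sin(yaw)],[np.sin(yaw),np.cos(yaw)]])
print('stand org from FR',w[0]-M@[-.14,-.115],'from FL',w[1]-M@[-.14,.115], 'yaws',np.degrees(np.arctan2(*(w[1]-w[0])[::-1]))-90)
print('from knobs mean', np.array([.434,.286])-M@[-.118,0])
# tray centre by rim: pixels of tray, wood light yellow
bp=P[box(20,130,300,325)|box(255,275,120,160)|box(255,275,180,300)]; A=np.c_[bp[:,:2],np.ones(len(bp))]; print('bench plane',np.linalg.lstsq(A,bp[:,2],rcond=None)[0],np.median(bp[:,2]))
# balls
mm=(box(395,440,185,232)&(hsv[...,1]>80)&(hsv[...,2]>90)&(P[...,2]>.012)).astype(np.uint8)
k,l,s,ce=cv2.connectedComponentsWithStats(mm); print(s[1:,4],plane('top',ce[1:],.02,C).round(3))
a=np.radians(-5.2); Mb=np.array([[np.cos(a),-np.sin(a)],[np.sin(a),np.cos(a)]])
bc=np.array([.5299,-.2544]); 
# bin x extents: -170..118 => centre offset -26
bo=bc-Mb@[-.026,0]; print('bin org',bo,'balls in bin',((plane('top',ce[1:],.02,C)[:,:2]-bo)@Mb).round(3))
o=telemetry.get_obs(); Rt=R.from_quat(o['ee_rot']); Cw=cal('wrist'); cp=-Cw[2].T@Cw[3]
print('wrist cam in tool',Rt.inv().apply(cp-o['position']),'axis',Rt.inv().apply(Cw[2][2]),'right',Rt.inv().apply(Cw[2][0]),Cw[0][0,0])
E
python3 m.py | sed -n '/----/,$p'
```

```text
----
corners [[0.40154531 0.1767368 ]
 [0.42750045 0.40377436]
 [0.67792833 0.14765532]]
stand org from FR [0.55468595 0.27355077] from FL [0.55221275 0.27235198] yaws -6.521792695101894
from knobs mean [0.55109517 0.27141503]
bench plane [-0.07571528 -0.07192893  0.06782759] -0.0002157278196962542
[ 99 100 105 101] [[ 0.619 -0.248  0.02 ]
 [ 0.614 -0.285  0.02 ]
 [ 0.582 -0.28   0.02 ]
 [ 0.58  -0.242  0.02 ]]
bin org [ 0.55579299 -0.25675645] balls in bin [[ 0.063  0.015]
 [ 0.061 -0.023]
 [ 0.028 -0.021]
 [ 0.023  0.017]]
wrist cam in tool [ 0.00019526 -0.07152499 -0.14305207] axis [-2.49436341e-04  2.83032188e-01  9.59110379e-01] right [ 9.99998851e-01 -1.36337750e-03  6.62401101e-04] 418.14480503783597
```

>>> servo_tool([
  [[0, 0, 0], 0.1122, 8.5],
  [[0, 0, 0], 0.1122, 8.5],
  [[0, 0, 0], 0.1122, 8.5],
  [[0, 0, 0], 0.1122, 8.5],
  [[0, -4.1, 0], 0, 8.5],
  [[0, -4.1, 0], 0, 8.5],
  [[0, -4.1, 0], 0, 8.5],
  [[0, -4.1, 0], 0, 8.5],
  [[-2.9, -2.9, 0], 0, 8.5],
  [[-4.1, -0.5, 0], 0, 8.5],
  [[-4.1, -0.5, 0], 0, 8.5],
  [[-4.1, -0.5, 0], 0, 8.5],
], force=60)

```text
clock: 1.1
position: [0.4278, -0.4775, 0.2185]
ee_rot: [-0.647, 0.763, 0.008, -0.002]
ft_force: [0.9, 0.0, -0.1]
grip_width: 0.994
```

>>> servo_tool([
  [[-4.1, 0.6, 0], -0.02, 8.5],
  [[-4.1, 0.6, 0], -0.02, 8.5],
  [[-4.1, 0.6, 0], 0, 8.5],
  [[-4.1, 0.6, 0], 0, 8.5],
  [[-4.1, 0.6, 0], 0, 8.5],
  [[-4.1, 0.6, 0], 0, 8.5],
  [[-4.1, 0.6, 0], 0, 8.5],
  [[-4.1, 0.6, 0], 0, 8.5],
  [[-4.1, 0.6, 0], 0, 8.5],
  [[-4.1, 0.6, 0], 0, 8.5],
  [[-4.1, 0.6, 0], 0, 8.5],
  [[-4.1, 0.6, 0], 0, 8.5],
])

```text
clock: 2.1
position: [0.4135, 0.0219, 0.2196]
ee_rot: [-0.664, 0.747, 0.011, -0.004]
ft_force: [1.0, 0.8, 0.2]
grip_width: 0.998
```

>>> servo_tool([
  [[-4.1, 0.1, 0], 0, 8.5],
  [[-4.1, 0.1, 0], 0, 8.5],
  [[-4.1, 0.1, 0], 0, 8.5],
  [[-4.1, 0.1, 0], 0, 8.5],
  [[-4.1, 0.1, 0], 0, 8.5],
  [[-4.1, 0.2, 0], 0, 8.5],
  [[-4.1, 0.2, 0], 0, 8.5],
  [[-4.1, 0.2, 0], 0, 8.5],
  [[-3.3, 0.2, 0], 0, 8.5],
  [[0, 0, 0], 0, 8.5],
])

```text
clock: 2.93
position: [0.4342, 0.38, 0.2193]
ee_rot: [-0.67, 0.742, 0.012, -0.005]
ft_force: [0.5, -0.7, 0.4]
grip_width: 0.994
```

Run:
```python
from h import *
o=telemetry.get_obs(); C=cal('wrist'); b,d=eyes.camera('wrist'); print(o['position'],o['ee_rot'],o['joint_pos'])
org=np.array([.5527,.2725,0]); S=R.from_euler('z',-6.8,degrees=True)
ax=np.array([-.5,0,.866])
for y in(.096,-.096):
    k=np.array([-.105,y,.055]); xb=np.array([.866,0,.5])
    pts=org+S.apply([k,k+.03*ax,k+.042*ax,k+.042*ax+.022*xb,k+.042*ax-.022*xb]); print(proj('wrist',pts,C).round(0).tolist())
cv2.imwrite('pics/w1.png',b); np.savez('w1.npz',b=b,d=d)
```

```text
[0.43420831 0.38003361 0.21930194] [-0.67041748  0.74186366  0.01224123 -0.0053728 ] [-0.22209144  0.31576047 -0.68446938  1.57038157  0.17680928  1.3340676
 -2.59694043]
[[319.0, 179.0], [318.0, 207.0], [317.0, 219.0], [318.0, 194.0], [317.0, 242.0]]
[[573.0, 186.0], [589.0, 214.0], [596.0, 226.0], [611.0, 202.0], [581.0, 247.0]]
```

View pics/w1.png

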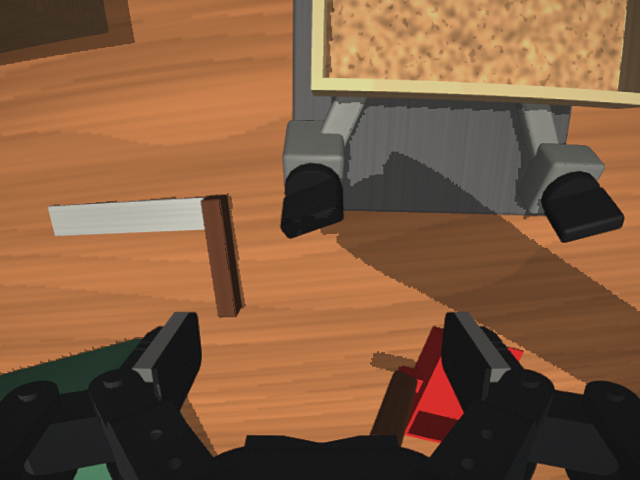

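>>> servo_tool([
  [[0, 0, 0.5], -0.125, 8.5],
  [[0, 0, 0.5], -0.125, 8.5],
  [[0, 0, 0.5], -0.125, 8.5],
  [[0, 0, 0.5], -0.125, 8.5],
  [[0, 0, 0.5], -0.125, 8.5],
  [[0, 0, 0.5], -0.125, 8.5],
  [[0, 0, 0.5], -0.125, 8.5],
  [[0, 0, 0.5], -0.125, 8.5],
  [[0, 0, 0.5], -0.125, 8.5],
  [[0, 0, 0.5], -0.125, 8.5],
  [[0, 0, 0.5], -0.125, 8.5],
  [[0, 0, 0.5], -0.125, 8.5],
])

```text
clock: 3.98
position: [0.4396, 0.3583, 0.1585]
ee_rot: [0.996, -0.089, -0.009, 0.0]
ft_force: [-0.2, -0.3, 0.4]
grip_width: 0.995
```

>>> servo_tool([
  [[0, 0, 0], -0.125, 8.5],
  [[0, 0, 0], -0.125, 8.5],
  [[0, 0, 0], -0.125, 8.5],
  [[0, 0, 0], -0.125, 8.5],
  [[0, 0, 0], -0.125, 8.5],
])

```text
clock: 4.4
position: [0.4432, 0.3465, 0.1581]
ee_rot: [0.975, 0.222, -0.008, 0.0]
ft_force: [1.4, 1.2, 0.6]
grip_width: 0.995
```

```bash
cat > go.py <<'E'
# usage: go.py x y z yawdeg(tool-x world angle): prints needed tool-frame shift (cm) and turn (rad)
import sys; from h import *
o=telemetry.get_obs(); Rt=R.from_quat(o['ee_rot']); T=np.array(list(map(float,sys.argv[1:4])))
M=Rt.as_matrix(); a=np.degrees(np.arctan2(M[1,0],M[0,0])); 
print('t',o['clock'].round(2),'pos',o['position'].round(4),'xang',a.round(1),'tilt',np.degrees(np.arccos(-M[2,2])).round(2),'j7',o['joint_pos'][6].round(2),'w',(o['grip_width']*8.5).round(2),'F',o['ft_force'].round(1))
print('shift cm',(Rt.inv().apply(T-o['position'])*100).round(2))
if len(sys.argv)>4: print('turn',np.round(-np.radians((float(sys.argv[4])-a+180)%360-180),3))
E
python3 go.py .4439 .3821 .078 83.2
```

```text
Traceback (most recent call last):
  File "go.py", line 5, in <module>
    print('t',o['clock'].round(2),'pos',o['position'].round(4),'xang',a.round(1),'tilt',np.degrees(np.arccos(-M[2,2])).round(2),'j7',o['joint_pos'][6].round(2),'w',(o['grip_width']*8.5).round(2),'F',o['ft_force'].round(1))
              ^^^^^^^^^^^^^^^^
AttributeError: 'float' object has no attribute 'round'
```

```bash
sed -i "s/o\['clock'\].round(2)/round(float(o['clock']),2)/; s/(o\['grip_width'\]\*8.5).round(2)/round(float(o['grip_width'])*8.5,2)/" go.py; python3 go.py .4439 .3821 .078 83.2
```

```text
t 4.4 pos [0.4432 0.3465 0.1581] xang 25.6 tilt 0.88 j7 -0.58 w 8.46 F [1.4 1.2 0.6]
shift cm [ 1.73 -3.16  7.99]
turn -1.005
```

>>> servo_tool([
  [[1.7, -3.2, 0], 0.1, 8.5],
  [[0, 0, 2.7], 0, 8.5],
  [[0, 0, 2.7], 0, 8.5],
  [[0, 0, 2.6], 0, 8.5],
  [[0, 0, 0], 0, 8.5],
])

```text
clock: 4.82
position: [0.4517, 0.3715, 0.078]
ee_rot: [0.985, 0.174, -0.004, 0.002]
ft_force: [-1.0, -0.8, -1.5]
grip_width: 0.996
```

```bash
python3 go.py .4439 .3821 .078 83.2
```

```text
t 4.82 pos [0.4517 0.3715 0.078 ] xang 20.1 tilt 0.55 j7 -0.77 w 8.47 F [-1.  -0.8 -1.5]
shift cm [-0.37 -1.27  0.  ]
turn -1.102
```

>>> servo_tool([
  [[-0.4, -1.3, 0], 0, 8.5],
  [[0, 0, 0], 0, 4],
  [[0, 0, 0], 0, 1.5],
  [[0, 0, 0], 0, 0.8],
  [[0, 0, 0], 0, 0.8],
  [[0, 0, 0], 0, 0.8],
  [[0, 0, 0], 0, 0.8],
], force=50)

```text
clock: 5.4
position: [0.4423, 0.3803, 0.0851]
ee_rot: [0.985, 0.172, -0.005, 0.003]
ft_force: [-11.0, -9.3, 16.0]
grip_width: 0.181
```

```bash
python3 go.py .4439 .3821 .078 83.2
```

```text
t 5.4 pos [0.4423 0.3803 0.0851] xang 19.8 tilt 0.64 j7 -0.79 w 1.54 F [-11.   -9.3  16. ]
shift cm [ 0.22 -0.12  0.7 ]
turn -1.107
```

>>> servo_tool([
  [[0, 0, 0], -0.11, 0.8],
  [[0, 0, 0], -0.11, 0.8],
  [[0, 0, 0], -0.11, 0.8],
  [[0, 0, 0], -0.11, 0.8],
  [[0, 0, 0], -0.11, 0.8],
  [[0, 0, 0], -0.11, 0.8],
  [[0, 0, 0], -0.11, 0.8],
])

```text
clock: 5.98
position: [0.4426, 0.3847, 0.0904]
ee_rot: [0.84, 0.543, -0.001, -0.001]
ft_force: [-0.2, 3.2, -6.6]
grip_width: 0.138
```

```bash
python3 go.py .4439 .3821 .078 83.2
```

```text
t 5.98 pos [0.4426 0.3847 0.0904] xang 65.8 tilt 0.1 j7 -0.06 w 1.17 F [-0.2  3.2 -6.6]
shift cm [-0.18  0.23  1.24]
turn -0.304
```

>>> servo_tool([
  [[0, 0, 0], -0.1, 0.8],
  [[0, 0, 0], -0.1, 0.8],
  [[0, 0, 0], -0.1, 0.8],
  [[0, 0, 0], 0, 5],
  [[0, 0, 0], 0, 6],
  [[0, 0, 0], 0, 6],
])

```text
clock: 6.48
position: [0.4427, 0.3864, 0.0916]
ee_rot: [0.744, 0.668, 0.001, -0.002]
ft_force: [-0.0, 0.5, -0.4]
grip_width: 0.562
```

```bash
python3 go.py .4439 .3821 .072 83.2
```

```text
t 6.48 pos [0.4427 0.3864 0.0916] xang 83.8 tilt 0.25 j7 0.22 w 4.78 F [-0.   0.5 -0.4]
shift cm [-0.42  0.17  1.96]
turn 0.011
```

>>> servo_tool([
  [[-0.4, 0, 0], 0, 6.5],
  [[0, 0, 1.0], 0, 6.5],
  [[0, 0, 1.0], 0, 6.5],
  [[0, 0, 0], 0, 3],
  [[0, 0, 0], 0, 0.8],
  [[0, 0, 0], 0, 0.8],
  [[0, 0, 0], 0, 0.8],
  [[0, 0, 0], 0, 0.8],
], force=60)

```text
clock: 7.15
position: [0.4432, 0.3866, 0.0704]
ee_rot: [0.746, 0.665, 0.006, -0.005]
ft_force: [1.6, 3.2, -5.4]
grip_width: 0.154
```

```bash
python3 go.py .4439 .3821 .072 83.2
```

```text
t 7.15 pos [0.4432 0.3866 0.0704] xang 83.4 tilt 0.83 j7 0.2 w 1.31 F [ 1.6  3.2 -5.4]
shift cm [-0.44  0.12 -0.17]
turn 0.004
```

>>> servo_tool([
  [[0, 0, 0], 0, 6],
  [[0, 0, 0], 0, 8.5],
  [[0, 0, -2.5], 0, 8.5],
  [[0, 0, -3.5], 0, 8.5],
  [[-3.9, 0, 0], 0, 8.5],
  [[-3.9, 0, 0], 0, 8.5],
  [[-3.9, 0, 0], 0, 8.5],
  [[-3.9, 0, 0], 0, 8.5],
  [[-3.6, 0, 0], 0, 8.5],
])

```text
clock: 7.9
position: [0.4182, 0.2042, 0.1308]
ee_rot: [0.742, 0.671, 0.006, -0.007]
ft_force: [0.1, -1.4, 1.4]
grip_width: 0.996
```

>>> servo_tool([
  [[0, 0, 0], 0.125, 8.5],
  [[0, 0, 0], 0.125, 8.5],
  [[0, 0, 0], 0.125, 8.5],
  [[0, 0, 0], 0.125, 8.5],
  [[0, 0, 0], 0.125, 8.5],
  [[0, 0, 0], 0.125, 8.5],
  [[0, 0, 0], 0.125, 8.5],
  [[0, 0, 0], 0.125, 8.5],
])

```text
clock: 8.57
position: [0.4208, 0.185, 0.13]
ee_rot: [0.973, 0.23, 0.0, -0.003]
ft_force: [-0.6, -0.1, -1.4]
grip_width: 0.996
```

```bash
python3 go.py .4205 .196 .078 83.2
```

```text
t 8.57 pos [0.4208 0.185  0.13  ] xang 26.6 tilt 0.38 j7 -0.23 w 8.47 F [-0.6 -0.1 -1.4]
shift cm [ 0.45 -0.96  5.21]
turn -0.988
```

>>> servo_tool([
  [[0.5, -1.0, 0], 0, 8.5],
  [[0, 0, 2.6], 0, 8.5],
  [[0, 0, 2.6], 0, 8.5],
  [[0, 0, 0], 0, 4],
  [[0, 0, 0], 0, 1.5],
  [[0, 0, 0], 0, 0.8],
  [[0, 0, 0], 0, 0.8],
  [[0, 0, 0], 0, 0.8],
], force=45)

```text
clock: 9.23
position: [0.4201, 0.1956, 0.0809]
ee_rot: [0.974, 0.225, -0.0, 0.0]
ft_force: [-24.6, -11.6, 17.1]
grip_width: 0.29
```

>>> servo_tool([
  [[0, 0, 0], -0.11, 0.8],
  [[0, 0, 0], -0.11, 0.8],
  [[0, 0, 0], -0.11, 0.8],
  [[0, 0, 0], -0.11, 0.8],
  [[0, 0, 0], -0.11, 0.8],
  [[0, 0, 0], -0.11, 0.8],
  [[0, 0, 0], -0.11, 0.8],
])

```text
clock: 9.82
position: [0.4164, 0.196, 0.0863]
ee_rot: [0.81, 0.587, -0.002, 0.001]
ft_force: [-0.7, 2.9, -12.1]
grip_width: 0.149
```

```bash
python3 go.py .4205 .196 .072 83.2
```

```text
t 9.82 pos [0.4164 0.196  0.0863] xang 71.9 tilt 0.31 j7 0.35 w 1.27 F [ -0.7   2.9 -12.1]
shift cm [0.14 0.39 1.43]
turn -0.197
```

>>> servo_tool([
  [[0, 0, 0], -0.1, 0.8],
  [[0, 0, 0], -0.1, 0.8],
  [[0, 0, 0], 0, 5],
  [[0, 0, 0], 0, 6.5],
  [[0, -0.4, 0], 0, 6.5],
  [[0, 0, 1.5], 0, 6.5],
  [[0, 0, 0], 0, 3],
  [[0, 0, 0], 0, 0.8],
  [[0, 0, 0], 0, 0.8],
  [[0, 0, 0], 0, 0.8],
], force=60)

```text
clock: 10.65
position: [0.4142, 0.1964, 0.0765]
ee_rot: [0.745, 0.667, 0.0, 0.003]
ft_force: [-0.2, 12.3, 0.2]
grip_width: 0.164
```

```bash
python3 go.py .4205 .196 .072 83.2
cat > tilt.py <<'E'
from h import *
C=cal('top'); b,d=eyes.camera('top'); np.savez('t1.npz',b=b,d=d)
u,v=np.meshgrid(np.arange(640),np.arange(480)); P=depthpt('top',np.c_[u.ravel(),v.ravel()],d,C).reshape(480,640,3)
def fit(m):
    Q=P[m]; Q=Q[abs(Q[:,2]-np.median(Q[:,2]))<.03]
    for _ in range(6):
        A=np.c_[Q[:,:2],np.ones(len(Q))]; c=np.linalg.lstsq(A,Q[:,2],rcond=None)[0]; r=Q[:,2]-A@c; Q=Q[abs(r)<max(.002,2*r.std())]
    return c.round(4),r.std().round(5),len(Q)
m=np.zeros((480,640),bool); m[185:228,170:220]=1; print('tray',fit(m))
for x0,x1,y0,y1 in((330,385,200,330),(60,140,220,260),(20,120,300,330)):
    m[:]=0; m[y0:y1,x0:x1]=1; print('bench',fit(m))
E
python3 tilt.py
```

```text
t 10.65 pos [0.4142 0.1964 0.0765] xang 83.6 tilt 0.3 j7 0.51 w 1.39 F [-0.2 12.3  0.2]
shift cm [0.03 0.63 0.45]
turn 0.007
tray (array([0.0015, 0.0005, 0.0902]), np.float64(0.00139), 1859)
bench (array([-0.0001, -0.0004, -0.0002]), np.float64(0.00157), 6206)
bench (array([ 0.0012, -0.0007, -0.0006]), np.float64(0.00156), 2760)
bench (array([ 0.0038, -0.0016, -0.0009]), np.float64(0.00163), 2541)
```

>>> servo_tool([
  [[0, 0, 0], 0, 6],
  [[0, 0, 0], 0, 8.5],
  [[0, 0, -3], 0, 8.5],
  [[0, 0, -4], 0, 8.5],
  [[-1, 0, -3], -0.098, 8.5],
  [[-4.1, -0.7, 0], 0, 8.5],
  [[-4.1, -0.7, 0], 0, 8.5],
  [[-4.1, -0.7, 0], 0, 8.5],
  [[-4.0, -0.5, 0], 0, 8.5],
  [[0, 0, 0], 0, 8.5],
])

```text
clock: 11.53
position: [0.3878, 0.0652, 0.1753]
ee_rot: [0.718, 0.696, -0.007, 0.001]
ft_force: [-0.2, -0.0, -0.5]
grip_width: 0.996
```

```bash
python3 go.py .4394 .0217 .0707 89.2; python3 tilt.py | head -1
python3 - <<'E'
from h import *
C=cal('wrist'); b,d=eyes.camera('wrist'); cv2.imwrite('pics/w2.png',b)
E
```

```text
t 11.53 pos [0.3878 0.0652 0.1753] xang 88.3 tilt 0.78 j7 1.5 w 8.47 F [-0.2 -0.  -0.5]
shift cm [-4.08  5.38 10.46]
turn -0.016
tray (array([ 0.0026, -0.001 ,  0.09  ]), np.float64(0.00144), 1874)
```

View pics/w2.png

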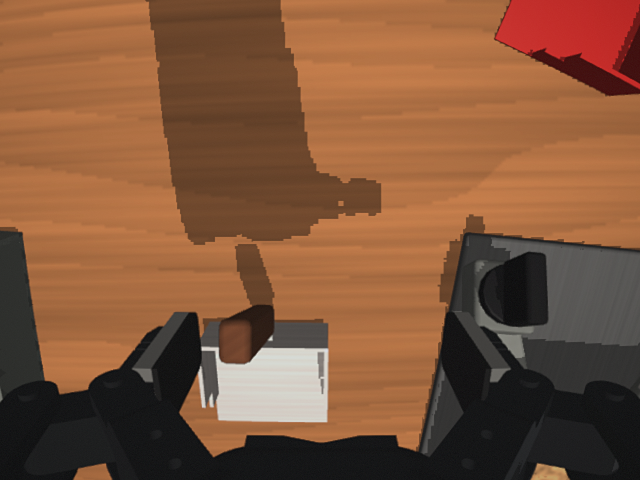

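>>> servo_tool([
  [[-2.0, 2.7, 0], 0, 8.5],
  [[-2.1, 2.7, 0], -0.016, 8.5],
  [[0, 0, 3], 0, 8.5],
  [[0, 0, 0], 0, 8.5],
])

```text
clock: 11.97
position: [0.4389, 0.0373, 0.1474]
ee_rot: [0.708, 0.706, -0.007, 0.006]
ft_force: [-2.8, -0.3, -1.6]
grip_width: 0.997
```

```bash
python3 go.py .4394 .0217 .0707 89.2
python3 - <<'E'
from h import *
C=cal('wrist'); b,d=eyes.camera('wrist')
u,v=np.meshgrid(np.arange(640),np.arange(480)); P=depthpt('wrist',np.c_[u.ravel(),v.ravel()],d,C).reshape(480,640,3)
m=(P[...,2]>.075)&(P[...,2]<.125)&(P[...,0]>.40)&(P[...,0]<.5)&(abs(P[...,1]-.02)<.03)
q=P[m]; print(len(q))
for z in np.arange(.075,.125,.01):
    k=q[(q[:,2]>=z)&(q[:,2]<z+.01)]
    if len(k): print(z.round(3),len(k),k.min(0).round(3),k.max(0).round(3))
E
```

```text
t 11.97 pos [0.4389 0.0373 0.1474] xang 89.8 tilt 1.04 j7 1.25 w 8.48 F [-2.8 -0.3 -1.6]
shift cm [-1.42  0.05  7.7 ]
turn 0.01
1118
0.075 15 [0.431 0.03  0.075] [0.451 0.031 0.085]
0.085 28 [0.427 0.029 0.085] [0.451 0.031 0.093]
0.095 35 [0.422 0.029 0.096] [0.447 0.031 0.105]
0.105 35 [0.42  0.029 0.105] [0.442 0.031 0.115]
0.115 1005 [0.415 0.013 0.115] [0.438 0.031 0.125]
```

>>> servo_tool([
  [[-1.4, 0, 0], 0.01, 8.5],
  [[0, 0, 3.8], 0, 8.5],
  [[0, 0, 3.8], 0, 8.5],
  [[0, 0, 0], 0, 4],
  [[0, 0, 0], 0, 1],
  [[0, 0, 0], 0, 1],
  [[0, 0, 0], 0, 1],
  [[0, 0, -2], 0, 1],
  [[0, 0, -2], 0, 1],
  [[0, 0, 0], 0, 1],
], force=20)

```text
clock: 12.85
position: [0.4464, 0.0322, 0.1312]
ee_rot: [0.707, 0.707, -0.0, 0.012]
ft_force: [-0.1, -0.0, -1.0]
grip_width: 0.192
```

```bash
cat > pitch.py <<'E'
from h import *
o=telemetry.get_obs(); Rt=R.from_quat(o['ee_rot'])
C=cal('wrist'); b,d=eyes.camera('wrist')
u,v=np.meshgrid(np.arange(640),np.arange(480)); P=depthpt('wrist',np.c_[u.ravel(),v.ravel()],d,C).reshape(480,640,3)
Q=Rt.inv().apply((P-o['position']).reshape(-1,3)).reshape(P.shape) # tool frame
hsv=cv2.cvtColor(b,cv2.COLOR_BGR2HSV)
# pan floor: tool y (forward) 55..135mm
m=(abs(Q[...,0])<.045)&(Q[...,1]>.03)&(Q[...,1]<.135)&(Q[...,2]>-.02)&(Q[...,2]<.14)&(hsv[...,1]<60)&(d>0)
q=Q[m]; q=q[abs(q[:,0])<.04]
print('n',len(q))
if len(q)>50:
    for _ in range(6):
        c=np.polyfit(q[:,1],q[:,2],1); r=q[:,2]-np.polyval(c,q[:,1]); q=q[abs(r)<max(.003,2*r.std())]
    print('pitch nose-down deg (in tool)',np.degrees(np.arctan(c[0])),'floor z at y=.0886',np.polyval(c,.0886),'yrange',q[:,1].min(),q[:,1].max(),'rms',r.std(),len(q))
print(o['position'],o['grip_width'],o['ft_force'])
cv2.imwrite('pics/wp.png',b)
E
python3 pitch.py
```

```text
n 3742
pitch nose-down deg (in tool) 6.435286076324542 floor z at y=.0886 0.1270014808698977 yrange 0.037501614372753726 0.1168941283528531 rms 0.0007505345840012183 3742
[0.44637871 0.03217493 0.13118836] 0.1921182942912805 [-0.09878714 -0.02928668 -1.00746461]
```

>>> servo_tool([
  [[0, 0, 0], 0, 1],
  [[0, 0, 0], 0, 1],
  [[0, 0, 0], 0, 1],
])

```text
clock: 13.15
position: [0.4461, 0.0311, 0.1305]
ee_rot: [0.707, 0.707, -0.001, 0.014]
ft_force: [0.2, -0.2, -1.6]
grip_width: 0.194
```

```bash
python3 pitch.py; python3 -c "
from h import *
b,d=eyes.camera('side'); cv2.imwrite('pics/s2.png',cv2.resize(b[180:330,240:400],None,fx=4,fy=4))"
```

```text
n 3751
pitch nose-down deg (in tool) 6.298669834039169 floor z at y=.0886 0.1266403306562257 yrange 0.0376683212023822 0.11769118482252289 rms 0.0007467131926670663 3751
[0.44608341 0.03105053 0.13051479] 0.194119698564221 [ 0.17735136 -0.21257968 -1.60279027]
```

View pics/s2.png

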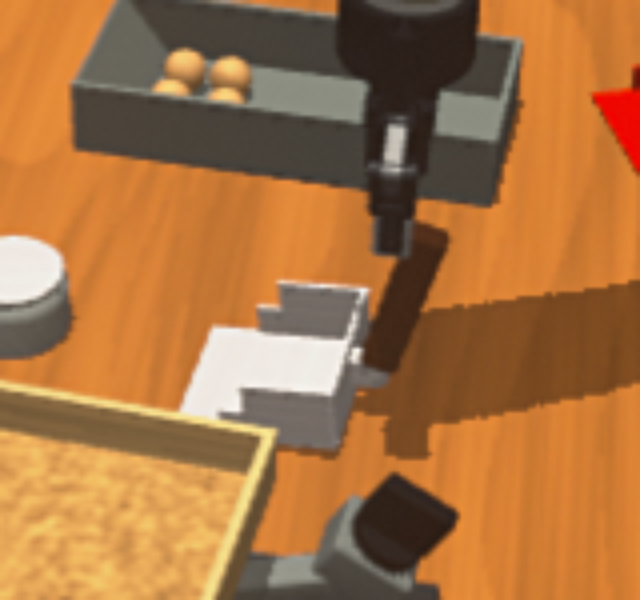

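>>> servo_tool([
  [[0, 0, 0], 0, 4],
  [[0, 0, 0], 0, 8.5],
  [[0, 0, 0], 0, 8.5],
  [[0, 0, 0], 0, 8.5],
])

```text
clock: 13.58
position: [0.4457, 0.0316, 0.1297]
ee_rot: [0.707, 0.707, -0.001, 0.012]
ft_force: [0.1, -0.4, -0.5]
grip_width: 0.753
```

```bash
cat > hand.py <<'E'
from h import *
C=cal('wrist'); b,d=eyes.camera('wrist')
o=telemetry.get_obs()
u,v=np.meshgrid(np.arange(640),np.arange(480)); P=depthpt('wrist',np.c_[u.ravel(),v.ravel()],d,C).reshape(480,640,3)
m=(P[...,2]>.065)&(P[...,2]<.14)&(np.hypot(P[...,0]-o['position'][0],P[...,1]-o['position'][1])<.035)
q=P[m]
for z in np.arange(.065,.14,.01):
    k=q[(q[:,2]>=z)&(q[:,2]<z+.01)]
    if len(k): print(z.round(3),len(k),k.min(0).round(3),k.max(0).round(3))
E
python3 hand.py; python3 pitch.py; python3 go.py .44 .031 .0707 89.2
```

```text
0.115 191 [0.411 0.024 0.121] [0.421 0.042 0.125]
0.125 1591 [0.411 0.024 0.125] [0.449 0.064 0.135]
0.135 235 [ 0.434 -0.001  0.136] [0.455 0.065 0.14 ]
n 10953
pitch nose-down deg (in tool) 0.832260879506054 floor z at y=.0886 0.12833559583813722 yrange 0.03257562807243486 0.12243845791102093 rms 0.0007866670272708658 10651
[0.44572798 0.0316135  0.12970111] 0.8386213780764793 [-0.11500453 -0.46388927  0.45995967]
t 13.68 pos [0.4458 0.0316 0.1297] xang 90.0 tilt 1.41 j7 1.22 w 7.79 F [-0.1 -0.1 -0.3]
shift cm [ 0.05 -0.67  5.89]
turn 0.014
```

>>> servo_tool([
  [[0.1, -1.0, 0], 0, 8.5],
  [[0, 0, 2], 0, 8.5],
  [[0, 0, 2], 0, 8.5],
])

```text
clock: 13.93
position: [0.4394, 0.0303, 0.0923]
ee_rot: [0.708, 0.706, 0.001, 0.016]
ft_force: [-0.4, -1.1, -0.3]
grip_width: 0.992
```

```bash
python3 go.py .435 .033 .0707 89.2; python3 hand.py
```

```text
t 13.93 pos [0.4394 0.0303 0.0923] xang 89.8 tilt 1.85 j7 1.15 w 8.44 F [-0.4 -1.1 -0.3]
shift cm [ 0.32 -0.49  2.14]
turn 0.01
0.115 2150 [0.402 0.024 0.117] [0.426 0.043 0.125]
0.125 2650 [0.406 0.024 0.125] [0.426 0.041 0.13 ]
```

>>> servo_tool([
  [[0.3, -1.2, 0], 0, 8.5],
  [[0, 0, 1.1], 0, 8.5],
  [[0, 0, 1.0], 0, 8.5],
])

```text
clock: 14.23
position: [0.4257, 0.0335, 0.0682]
ee_rot: [0.708, 0.706, -0.0, 0.014]
ft_force: [0.3, -0.4, 0.9]
grip_width: 0.996
```

```bash
python3 go.py .4275 .0335 .0707 89.2
```

```text
t 14.23 pos [0.4257 0.0335 0.0682] xang 89.8 tilt 1.55 j7 1.12 w 8.47 F [ 0.3 -0.4  0.9]
shift cm [-0.01  0.19 -0.25]
turn 0.011
```

>>> servo_tool([
  [[0, 0, 0], 0, 4],
  [[0, 0, 0], 0, 1],
  [[0, 0, 0], 0, 1],
  [[0, 0, 0], 0, 1],
  [[0, 0, 0], 0, 1],
  [[0, 0, -1], 0, 1],
  [[0, 0, -2], 0, 1],
  [[0, 0, -2], 0, 1],
  [[0, 0, 0], 0, 1],
], force=20)

```text
clock: 14.98
position: [0.4238, 0.0364, 0.1211]
ee_rot: [0.707, 0.707, -0.0, 0.011]
ft_force: [1.7, 0.7, -1.1]
grip_width: 0.206
```

```bash
python3 pitch.py
```

```text
n 1939
pitch nose-down deg (in tool) 9.422755967661312 floor z at y=.0886 0.06923512750227132 yrange 0.034481393079567706 0.12695782560319754 rms 0.0008976922464645143 1635
[0.42384808 0.03636306 0.12111417] 0.20566992245262455 [ 1.70734776  0.7051355  -1.12851586]
```

>>> servo_tool([
  [[0, 0, 0], 0, 1],
  [[0, 0, 0], 0, 1],
  [[0, 0, 0], 0, 1],
])

```text
clock: 15.28
position: [0.4224, 0.0344, 0.1182]
ee_rot: [0.708, 0.706, -0.002, 0.011]
ft_force: [-0.9, -0.1, -2.0]
grip_width: 0.208
```

```bash
python3 pitch.py; python3 go.py .4275 .0335 .0707 89.2
```

```text
n 1943
pitch nose-down deg (in tool) 9.370633887870259 floor z at y=.0886 0.06933572268248715 yrange 0.034412985928691006 0.12674178041327122 rms 0.000888812537284398 1631
[0.42236352 0.03443719 0.11822319] 0.20835777424357513 [-0.93458857 -0.06259357 -2.03339381]
t 15.33 pos [0.4223 0.0345 0.1182] xang 89.9 tilt 1.23 j7 1.26 w 1.73 F [-0.1 -0.5 -1.6]
shift cm [-0.01  0.46  4.75]
turn 0.011
```

>>> servo_tool([
  [[0, 0, -2.8], 0, 1],
  [[0, 0, -2.8], 0, 1],
  [[-2, -0.2, 0], 0.03, 1],
  [[-3.9, -0.2, 0], 0.03, 1],
  [[-3.9, -0.2, 0], 0.03, 1],
  [[-3.9, -0.2, 0], 0, 1],
  [[-3.9, -0.2, 0], 0, 1],
  [[-3.9, -0.2, 0], 0, 1],
  [[-3.0, 0, 0], 0, 1],
  [[-2.0, 0, 0], 0, 1],
  [[0, 0, 0], 0, 1],
], force=40)

```text
clock: 16.25
position: [0.3877, -0.2355, 0.1735]
ee_rot: [0.736, 0.677, -0.001, 0.005]
ft_force: [-0.3, 0.2, -2.0]
grip_width: 0.207
```

```bash
python3 go.py .4028 -.2429 .1 84.8;python3 pitch.py
cat > side.py <<'E'
# scoop lateral extents: pan wall edges via wrist depth, in tool & bin frames
from h import *
o=telemetry.get_obs(); Rt=R.from_quat(o['ee_rot']); C=cal('wrist'); b,d=eyes.camera('wrist')
u,v=np.meshgrid(np.arange(640),np.arange(480)); P=depthpt('wrist',np.c_[u.ravel(),v.ravel()],d,C).reshape(480,640,3)
Q=Rt.inv().apply((P-o['position']).reshape(-1,3)).reshape(P.shape)
hsv=cv2.cvtColor(b,cv2.COLOR_BGR2HSV)
m=(abs(Q[...,0])<.07)&(Q[...,2]<.1)&(Q[...,2]>0)&(hsv[...,1]<60)&(hsv[...,2]>90)
for y0 in(.04,.055,.07,.085,.1,.115,.13):
    k=Q[m&(abs(Q[...,1]-y0)<.005)]
    if len(k)>20: print(y0,np.percentile(k[:,0],[1,99]).round(4))
cv2.imwrite('pics/w3.png',b)
E
python3 side.py
```

```text
t 16.25 pos [ 0.3877 -0.2355  0.1735] xang 85.2 tilt 0.61 j7 1.9 w 1.76 F [-0.3  0.2 -2. ]
shift cm [-0.55  1.52  7.36]
turn 0.006
n 1967
pitch nose-down deg (in tool) 9.78944087608586 floor z at y=.0886 0.06936630015003714 yrange 0.03426881092109865 0.12657249746112056 rms 0.0009045014281819102 1631
[ 0.38771727 -0.235451    0.17346833] 0.2065789015756844 [-0.25539206  0.16511369 -1.95745679]
0.04 [-0.05    0.0495]
0.1 [-0.0231  0.0231]
0.115 [-0.0234  0.0235]
0.13 [-0.0069  0.007 ]
```

View pics/w3.png

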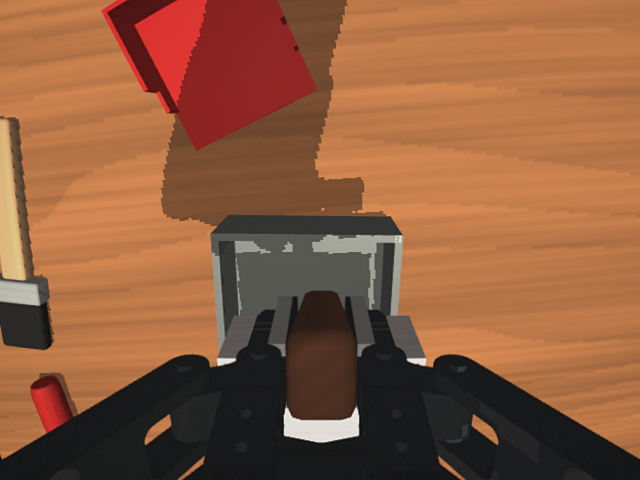

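>>> servo_tool([
  [[-0.6, 1.5, 0], 0, 1],
  [[0, 0, 0], 0, 1],
  [[0, 0, 2.5], 0, 1],
  [[0, 0, 2.5], 0, 1],
  [[0, 0, 1.5], 0, 1],
], force=25)

```text
clock: 16.77
position: [0.4068, -0.236, 0.1113]
ee_rot: [0.732, 0.681, -0.003, 0.007]
ft_force: [-43.2, -2.0, 68.1]
grip_width: 0.205
```

```bash
python3 go.py .4028 -.2429 .073 84.8
```

```text
t 16.77 pos [ 0.4068 -0.236   0.1113] xang 85.8 tilt 0.87 j7 1.75 w 1.74 F [-43.2  -2.   68.1]
shift cm [-0.67 -0.37  3.84]
turn 0.018
```

>>> servo_tool([
  [[0, 0, -2.5], 0, 1],
  [[0, 0, -2.5], 0, 1],
  [[0, 0, 0], 0, 1],
], force=40)

```text
clock: 17.02
position: [0.4051, -0.2291, 0.1592]
ee_rot: [0.73, 0.684, -0.003, 0.002]
ft_force: [0.7, 0.4, -1.9]
grip_width: 0.206
```

```bash
python3 go.py .4028 -.2429 .073 84.8; python3 pitch.py
python3 - <<'E'
from h import *
C=cal('top'); b,d=eyes.camera('top'); np.savez('t3.npz',b=b,d=d)
s,_=eyes.camera('side'); 
cv2.imwrite('pics/ts.png',np.vstack([cv2.resize(b[150:310,370:460],None,fx=3.4,fy=3.4)[:,:] if 0 else cv2.resize(b[160:310,340:480],(560,300*2))[:300*2:2] if 0 else cv2.resize(b[165:305,350:470],(480,300)),cv2.resize(s[130:250,240:440],(480,290))]))
E
```

```text
t 17.02 pos [ 0.4051 -0.2291  0.1592] xang 86.3 tilt 0.4 j7 1.82 w 1.75 F [ 0.7  0.4 -1.9]
shift cm [-1.33 -0.13  8.63]
turn 0.025
n 2621
pitch nose-down deg (in tool) -6.948725494881041 floor z at y=.0886 0.05158501901478189 yrange 0.07695966676773616 0.10463359710762249 rms 0.0006161854518455571 2621
[ 0.40510849 -0.22911906  0.15916765] 0.2055549361288077 [ 0.66002514  0.43056075 -1.92247069]
```

View pics/ts.png

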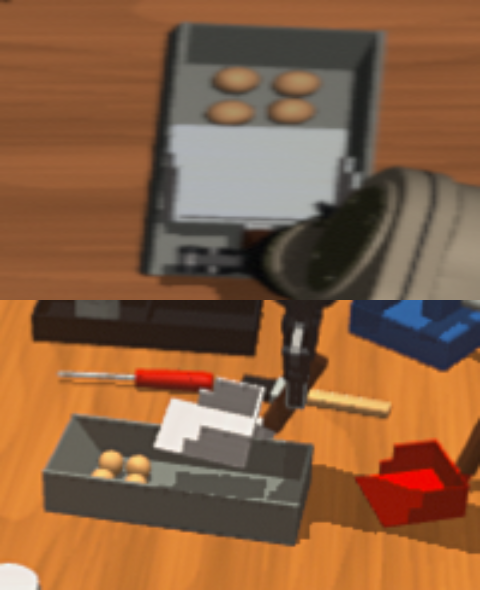

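>>> servo_tool([
  [[-1.4, 0, 0], 0.02, 1],
  [[0, 0, 0], 0, 1],
  [[0, 0, 1.0], 0, 1],
  [[0, 0, 0], 0, 1],
])

```text
clock: 17.5
position: [0.4007, -0.2436, 0.1422]
ee_rot: [0.738, 0.675, -0.004, -0.001]
ft_force: [-0.1, -0.3, -3.0]
grip_width: 0.207
```

```bash
python3 go.py .4028 -.2429 .076 84.8
```

```text
t 17.5 pos [ 0.4007 -0.2436  0.1422] xang 85.0 tilt 0.48 j7 1.79 w 1.76 F [-0.1 -0.3 -3. ]
shift cm [0.12 0.25 6.62]
turn 0.003
```

>>> servo_tool([
  [[-0.3, 0.2, 2.0], 0, 1],
  [[0, 0, 2.0], 0, 1],
  [[0, 0, 0], 0, 1],
])

```text
clock: 17.75
position: [0.4017, -0.2467, 0.0993]
ee_rot: [0.738, 0.675, -0.004, -0.002]
ft_force: [-1.0, 0.4, -1.7]
grip_width: 0.203
```

```bash
python3 go.py .4028 -.2462 .076 84.8
```

```text
t 17.75 pos [ 0.4017 -0.2467  0.0993] xang 84.9 tilt 0.49 j7 1.73 w 1.73 F [-1.   0.4 -1.7]
shift cm [0.07 0.12 2.33]
turn 0.003
```

Free so far (no contact force). Go on down gently, then let it drop flat.

>>> servo_tool([
  [[0, 0, 1.2], 0, 1],
  [[0, 0, 0.8], 0, 1],
  [[0, 0, 0], 0, 1],
])

```text
clock: 18.0
position: [0.4015, -0.2461, 0.0777]
ee_rot: [0.737, 0.675, -0.004, -0.003]
ft_force: [-0.3, 0.2, -0.5]
grip_width: 0.209
```

```bash
python3 go.py .4028 -.2462 .073 84.8; python3 pitch.py
```

```text
t 18.0 pos [ 0.4015 -0.2461  0.0777] xang 85.0 tilt 0.5 j7 1.7 w 1.78 F [-0.3  0.2 -0.5]
shift cm [0.   0.13 0.47]
turn 0.003
n 2884
pitch nose-down deg (in tool) -17.67451080588739 floor z at y=.0886 0.05218442479408764 yrange 0.03000203578124527 0.10394945486936745 rms 0.0014130779924820236 2747
[ 0.40151432 -0.24608302  0.07766819] 0.20904082041729294 [-0.30840245  0.1676773  -0.51076947]
```

>>> servo_tool([
  [[0, 0, 0], 0, 3.2],
  [[0, 0, 0], 0, 3.2],
  [[0, 0, 0], 0, 3.2],
])

```text
clock: 18.3
position: [0.4031, -0.2466, 0.0801]
ee_rot: [0.737, 0.676, -0.003, -0.001]
ft_force: [0.0, -0.2, -0.5]
grip_width: 0.374
```

```bash
sed -i 's/<.035)/<.045)/' hand.py; python3 hand.py; python3 pitch.py; python3 go.py .4028 -.2462 .073 84.8; python3 -c "
from h import *
s,_=eyes.camera('side'); cv2.imwrite('pics/s4.png',cv2.resize(s[150:250,240:400],(640,400)))"
```

```text
0.065 94 [ 0.403 -0.255  0.065] [ 0.41  -0.239  0.075]
0.075 261 [ 0.39  -0.267  0.075] [ 0.414 -0.223  0.085]
0.085 1212 [ 0.389 -0.276  0.085] [ 0.415 -0.217  0.095]
0.095 1661 [ 0.389 -0.276  0.095] [ 0.415 -0.216  0.105]
0.105 1874 [ 0.389 -0.276  0.105] [ 0.415 -0.216  0.115]
0.115 2920 [ 0.385 -0.284  0.115] [ 0.416 -0.209  0.125]
0.125 10236 [ 0.385 -0.289  0.125] [ 0.418 -0.203  0.135]
0.135 7215 [ 0.385 -0.292  0.135] [ 0.419 -0.202  0.14 ]
n 5862
pitch nose-down deg (in tool) -1.849820766919793 floor z at y=.0886 0.07236102989391734 yrange 0.03002596662574911 0.12456714979371535 rms 0.000712624282689927 4880
[ 0.4031869  -0.24667966  0.0801547 ] 0.37742958852812863 [ 0.47936302 -0.05254358  0.17096802]
t 18.4 pos [ 0.4031 -0.2466  0.08  ] xang 85.0 tilt 0.38 j7 1.7 w 3.17 F [-0.4 -0.1  0.9]
shift cm [ 0.04 -0.03  0.7 ]
turn 0.003
```

View pics/s4.png

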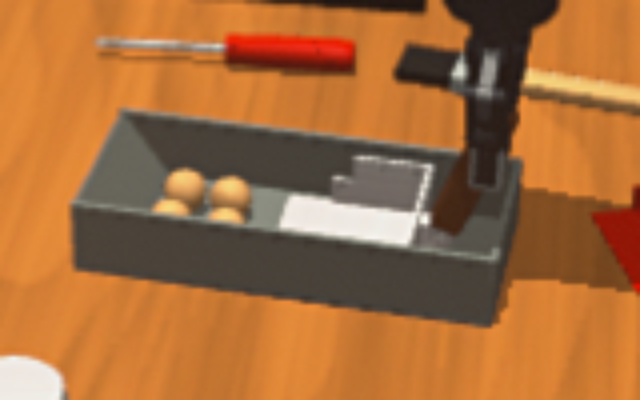

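```bash
cat > lip.py <<'E'
from h import *
import sys
C=cal('top'); b,d=eyes.camera('top'); hsv=cv2.cvtColor(b,cv2.COLOR_BGR2HSV)
u,v=np.meshgrid(np.arange(640),np.arange(480)); P=depthpt('top',np.c_[u.ravel(),v.ravel()],d,C).reshape(480,640,3)
bo=np.array([.5555,-.260]); a=np.radians(-5.2); Mb=np.array([[np.cos(a),-np.sin(a)],[np.sin(a),np.cos(a)]])
B=(P[...,:2]-bo)@Mb
m=(abs(B[...,1])<.056)&(B[...,0]>-.17)&(B[...,0]<.1)&(hsv[...,1]<40)&(hsv[...,2]>130)&(P[...,2]<.05)
uv=np.argwhere(m)[:,::-1]; w=(plane('top',uv,.0072,C)[:,:2]-bo)@Mb
print('scoop floor bin-frame x',np.percentile(w[:,0],[1,99]).round(3),'y',np.percentile(w[:,1],[1,99]).round(3),len(w))
mm=((abs(B[...,1])<.07)&(B[...,0]>-.17)&(B[...,0]<.13)&(hsv[...,1]>70)&(hsv[...,2]>90)&(P[...,2]>.012)&(P[...,2]<.06)).astype(np.uint8)
k,l,s,ce=cv2.connectedComponentsWithStats(mm)
for i in range(1,k):
    if s[i,4]>30: print('ball',((plane('top',[ce[i]],.022,C)[:,:2]-bo)@Mb).round(3),s[i,4], np.median(P[l==i][:,2]).round(3))
o=telemetry.get_obs(); print('tcp bin',((o['position'][:2]-bo)@Mb).round(4),o['position'][2].round(4))
E
python3 lip.py
```

```text
scoop floor bin-frame x [-0.106 -0.009] y [-0.05   0.046] 1432
ball [[ 0.127 -0.005]] 56 0.052
ball [[0.062 0.019]] 102 0.03
ball [[ 0.061 -0.019]] 103 0.031
ball [[ 0.028 -0.017]] 104 0.03
ball [[0.022 0.02 ]] 104 0.03
tcp bin [-0.1533 -0.0004] 0.0797
```

>>> servo_tool([
  [[-0.1, 0.8, 0.5], 0, 3.2],
  [[0, 0, 0.2], 0, 3.2],
  [[0, 0, 0], 0, 1],
  [[0, 0, 0], 0, 1],
  [[0, 0, 0], 0, 1],
  [[0, 0, 0], 0, 1],
], force=40)

```text
clock: 19.0
position: [0.4105, -0.2483, 0.0733]
ee_rot: [0.737, 0.676, -0.003, -0.001]
ft_force: [-0.2, 0.7, -1.2]
grip_width: 0.203
```

```bash
python3 pitch.py; python3 lip.py; python3 go.py .4028 -.2462 .073 84.8
```

```text
n 2269
pitch nose-down deg (in tool) 2.5936057812137387 floor z at y=.0886 0.06401460231269196 yrange 0.03540587644465883 0.11843810976406026 rms 0.0006576252244870185 1917
[ 0.410538   -0.24828297  0.07329094] 0.20250218390687352 [-0.21620362  0.66903018 -1.17896094]
scoop floor bin-frame x [-0.107 -0.009] y [-0.05   0.046] 1400
ball [[ 0.127 -0.005]] 55 0.052
ball [[0.062 0.019]] 103 0.03
ball [[ 0.061 -0.019]] 103 0.031
ball [[ 0.028 -0.018]] 106 0.03
ball [[0.022 0.02 ]] 105 0.031
tcp bin [-0.1455 -0.0015] 0.0732
t 19.1 pos [ 0.4105 -0.2483  0.0732] xang 85.0 tilt 0.4 j7 1.68 w 1.73 F [ 0.1 -0.3 -0.4]
shift cm [ 0.14 -0.78  0.03]
turn 0.003
```

>>> servo_tool([
  [[0, 1.2, 0.1], 0, 1],
  [[0, 1.2, 0.1], 0, 1],
  [[0, 1.2, 0.1], 0, 1],
  [[0, 1.2, 0.1], 0, 1],
  [[0, 1.2, 0.1], 0, 1],
  [[0, 1.2, 0], 0, 1],
], force=40)

```text
clock: 19.6
position: [0.4768, -0.2594, 0.0734]
ee_rot: [0.74, 0.673, -0.013, -0.004]
ft_force: [-3.6, 0.7, 4.2]
grip_width: 0.207
```

```bash
python3 lip.py; python3 go.py .4945 -.2555 .073 84.8
```

```text
scoop floor bin-frame x [-0.037  0.057] y [-0.05   0.042] 917
ball [[ 0.127 -0.005]] 56 0.051
ball [[0.061 0.018]] 207 0.033
ball [[ 0.06  -0.019]] 214 0.031
tcp bin [-0.0762 -0.0063] 0.0736
t 19.65 pos [ 0.4791 -0.2593  0.0736] xang 84.6 tilt 1.37 j7 1.56 w 1.76 F [ 0.7  0.3 -0.7]
shift cm [0.53 1.5  0.02]
turn -0.004
```

>>> servo_tool([
  [[0.4, 0.7, 0.1], 0, 1],
  [[0, 0.7, 0.1], 0, 1],
  [[0, 0.4, 0.1], 0, 1],
  [[0, 0.3, 0.1], 0, 1],
])

```text
clock: 19.98
position: [0.4994, -0.2596, 0.0732]
ee_rot: [0.741, 0.672, -0.015, -0.003]
ft_force: [-10.1, 1.2, 18.0]
grip_width: 0.206
```

```bash
python3 lip.py; python3 go.py .4945 -.2555 .073 84.8
```

```text
scoop floor bin-frame x [-0.013  0.079] y [-0.041  0.046] 640
ball [[ 0.127 -0.005]] 56 0.052
ball [[0.077 0.018]] 105 0.033
ball [[ 0.077 -0.021]] 105 0.033
ball [[0.035 0.024]] 94 0.033
ball [[ 0.038 -0.011]] 98 0.033
tcp bin [-0.0555 -0.0046] 0.0732
t 20.03 pos [ 0.4998 -0.2596  0.0732] xang 84.4 tilt 1.71 j7 1.53 w 1.75 F [-7.4  0.3 16.1]
shift cm [ 0.35 -0.57  0.03]
turn -0.006
```

>>> servo_tool([
  [[0, -0.1, 0.4], 0, 1],
  [[0, -0.2, 0.5], 0, 1],
  [[0, -0.2, 0.5], 0, 1],
  [[0, -0.2, 0.5], 0, 1],
], force=25)

```text
clock: 20.37
position: [0.4977, -0.2602, 0.0709]
ee_rot: [0.741, 0.671, -0.016, 0.003]
ft_force: [-17.2, 4.2, 51.7]
grip_width: 0.207
```

```bash
python3 lip.py; python3 pitch.py;python3 go.py .4945 -.2555 .073 84.8
```

```text
scoop floor bin-frame x [-0.014  0.079] y [-0.036  0.044] 620
ball [[ 0.127 -0.005]] 56 0.052
ball [[0.076 0.018]] 102 0.035
ball [[ 0.076 -0.022]] 106 0.035
ball [[0.035 0.024]] 92 0.035
ball [[ 0.038 -0.011]] 93 0.035
tcp bin [-0.0577 -0.0055] 0.0709
n 1079
pitch nose-down deg (in tool) -4.215689316774812 floor z at y=.0886 0.06050826583249872 yrange 0.030026602567130946 0.109073703659482 rms 0.0008593805723914334 954
[ 0.49752602 -0.26021283  0.07089181] 0.2028393118969791 [-14.94903688   3.97215766  48.10421898]
t 20.47 pos [ 0.4976 -0.2602  0.0709] xang 84.3 tilt 1.82 j7 1.52 w 1.73 F [-15.6   5.6  48.4]
shift cm [ 0.44 -0.36 -0.21]
turn -0.008
```

>>> servo_tool([
  [[0, -0.5, 0.3], 0, 1],
  [[0, -0.5, 0.4], 0, 1],
  [[0, -0.5, 0.4], 0, 1],
], force=20)

```text
clock: 20.72
position: [0.4889, -0.2584, 0.0674]
ee_rot: [0.741, 0.672, -0.012, 0.009]
ft_force: [0.6, 0.7, 11.3]
grip_width: 0.205
```

```bash
python3 lip.py; python3 pitch.py;python3 go.py .4945 -.2555 .073 84.8
```

```text
scoop floor bin-frame x [-0.02   0.081] y [-0.053  0.041] 636
ball [[ 0.127 -0.007]] 54 0.052
ball [[0.068 0.017]] 103 0.043
ball [[ 0.068 -0.023]] 107 0.043
ball [[0.027 0.023]] 90 0.038
ball [[ 0.03  -0.013]] 97 0.039
tcp bin [-0.0674 -0.0045] 0.0667
n 1686
pitch nose-down deg (in tool) -8.712945879021813 floor z at y=.0886 0.052661819795859516 yrange 0.03000087535659243 0.10195665424124827 rms 0.0007949815082442574 1644
[ 0.48793803 -0.25837524  0.06671686] 0.2078006803984281 [-1.67925543  1.09992593 10.6833794 ]
t 20.82 pos [ 0.488  -0.2584  0.0667] xang 84.4 tilt 1.72 j7 1.53 w 1.72 F [-1.9  1.2 11.7]
shift cm [ 0.33  0.62 -0.64]
turn -0.007
```

>>> servo_tool([
  [[0, -0.5, 0.5], 0, 1],
  [[0, -0.5, 0.5], 0, 1],
  [[0, -0.5, 0.5], 0, 1],
  [[0, -0.3, 0.4], 0, 1],
], force=20)

```text
clock: 21.15
position: [0.4731, -0.2574, 0.0534]
ee_rot: [0.741, 0.672, -0.011, 0.013]
ft_force: [-5.2, -0.0, 14.1]
grip_width: 0.2
```

```bash
python3 lip.py; python3 pitch.py;python3 go.py .4945 -.2555 .073 84.8
```

```text
scoop floor bin-frame x [-0.028  0.081] y [-0.061  0.038] 784
ball [[ 0.127 -0.005]] 56 0.052
ball [[0.006 0.007]] 381 0.041
tcp bin [-0.083  -0.0048] 0.0527
n 2333
pitch nose-down deg (in tool) 37.65076174452138 floor z at y=.0886 0.04246032265818573 yrange 0.042935261728230104 0.08816167082950321 rms 0.0049387350980171175 1821
[ 0.47242093 -0.25723784  0.05272816] 0.20786845234439738 [-3.78174296  1.96734277 10.20598859]
t 21.25 pos [ 0.4726 -0.2572  0.0529] xang 84.4 tilt 1.88 j7 1.53 w 1.74 F [-4.3  1.3  9.4]
shift cm [ 0.32  2.17 -2.02]
turn -0.007
```

>>> servo_tool([
  [[0, 0, 0], 0, 1],
  [[0, 0, 0], 0, 1],
  [[0, 0, -1], 0, 1],
  [[0, 0, -1.5], 0, 1],
  [[0, 0, -2], 0, 1],
  [[0, 0, -2.5], 0, 1],
  [[0, 0, -2.5], 0, 1],
  [[0, 0, -2.5], 0, 1],
  [[0, 0, -2], 0, 1],
  [[0, 0, -1.5], 0, 1],
  [[0, 0, 0], 0, 1],
], force=100)

```text
clock: 22.17
position: [0.4674, -0.2491, 0.215]
ee_rot: [0.74, 0.672, -0.013, 0.007]
ft_force: [1.2, 0.1, -2.4]
grip_width: 0.196
```

```bash
cat > balls.py <<'E'
from h import *
C=cal('top'); b,d=eyes.camera('top'); hsv=cv2.cvtColor(b,cv2.COLOR_BGR2HSV)
u,v=np.meshgrid(np.arange(640),np.arange(480)); P=depthpt('top',np.c_[u.ravel(),v.ravel()],d,C).reshape(480,640,3)
o=telemetry.get_obs(); Rt=R.from_quat(o['ee_rot']); Q=Rt.inv().apply((P-o['position']).reshape(-1,3)).reshape(P.shape)
m=(abs(Q[...,0])<.06)&(Q[...,1]>.01)&(Q[...,1]<.16)&(Q[...,2]>-.03)&(Q[...,2]<.09)
q=m&(hsv[...,1]>70)&(hsv[...,2]>90)
print('ball-like px',q.sum(),'tool med',np.median(Q[q],0).round(3) if q.any() else '')
w=m&(hsv[...,1]<45)&(hsv[...,2]>120); k=Q[w]; k=k[(abs(k[:,0])<.04)&(k[:,1]>.05)]
if len(k)>50:
    c=np.polyfit(k[:,1],k[:,2],1); 
    for _ in range(4): r=k[:,2]-np.polyval(c,k[:,1]); k=k[abs(r)<max(.003,2*r.std())]; c=np.polyfit(k[:,1],k[:,2],1)
    print('floor pitch down',np.degrees(np.arctan(c[0])).round(1),'ymax',k[:,1].max().round(3),'z@ymax',np.polyval(c,k[:,1].max()).round(3),len(k))
M=Rt.as_matrix(); print(round(float(o['clock']),2),o['position'].round(4),'xang',np.degrees(np.arctan2(M[1,0],M[0,0])).round(1),'F',o['ft_force'].round(2),'j7',o['joint_pos'][6].round(2))
cv2.imwrite('pics/tb.png',b)
E
python3 balls.py; python3 go.py .46 .28 .21 83.2
```

```text
ball-like px 447 tool med [0.026 0.077 0.012]
floor pitch down -19.3 ymax 0.157 z@ymax 0.011 1022
22.22 [ 0.4668 -0.2491  0.2134] xang 84.5 F [-0.27 -0.61 -2.18] j7 1.68
t 22.22 pos [ 0.4668 -0.2491  0.2134] xang 84.5 tilt 1.69 j7 1.68 w 1.7 F [-0.3 -0.6 -2.2]
shift cm [52.59 -5.75 -1.08]
turn 0.023
```

>>> servo_tool([
  [[1, 0, 0], 0, 1],
  [[2, 0, -0.3], 0, 1],
  [[3, 0, -0.3], 0, 1],
  [[3.8, 0, -0.3], 0, 1],
  [[3.8, -0.2, -0.3], 0, 1],
  [[3.8, -0.2, -0.3], 0, 1],
  [[3.8, -0.2, -0.3], 0, 1],
  [[3.8, -0.2, 0], 0, 1],
  [[3.8, -0.2, 0], 0, 1],
  [[3.8, -0.2, 0], 0, 1],
  [[3.8, -0.2, 0], 0, 1],
  [[3.8, 0, 0], 0, 1],
])

```text
clock: 23.22
position: [0.4813, 0.1658, 0.2048]
ee_rot: [0.746, 0.666, -0.021, -0.002]
ft_force: [1.1, -0.5, -0.9]
grip_width: 0.196
```

```bash
python3 go.py .503 .2824 .235 83.2
```

```text
t 23.22 pos [0.4813 0.1658 0.2048] xang 83.6 tilt 2.46 j7 0.79 w 1.67 F [ 1.1 -0.5 -0.9]
shift cm [11.73  0.74 -3.39]
turn 0.007
```

>>> servo_tool([
  [[3.3, 0.1, -0.6], 0, 1],
  [[2.8, 0.2, -0.8], 0, 1],
  [[2.3, 0.2, -0.8], 0, 1],
  [[1.7, 0.1, -0.8], 0, 1],
  [[1.0, 0.1, -0.5], 0, 1],
  [[0.4, 0, 0], 0, 1],
  [[0, 0, 0], 0, 1],
])

```text
clock: 23.8
position: [0.4891, 0.2989, 0.2251]
ee_rot: [0.739, 0.673, -0.029, -0.008]
ft_force: [-0.0, 0.5, -2.3]
grip_width: 0.199
```

```bash
python3 go.py .503 .2824 .235 83.2; python3 balls.py
```

```text
t 23.8 pos [0.4891 0.2989 0.2251] xang 84.7 tilt 3.43 j7 0.55 w 1.69 F [-0.   0.5 -2.3]
shift cm [-1.54  1.48 -1.02]
turn 0.027
ball-like px 574 tool med [0.008 0.075 0.014]
floor pitch down -19.8 ymax 0.155 z@ymax 0.013 912
23.85 [0.4891 0.2982 0.2249] xang 84.7 F [ 0.15  0.   -2.79] j7 0.55
```

>>> servo_tool([
  [[-0.8, 0.8, -0.5], 0.02, 1],
  [[-0.7, 0.7, -0.5], 0, 1],
  [[0, 0, 0], 0, 1],
  [[0, 0, 0], 0, 1],
  [[0, 0, 0], 0, 1],
  [[0, 0, -1.5], 0, 1],
  [[0, 0, 0], 0, 1],
], force=20)

```text
clock: 24.43
position: [0.5067, 0.2736, 0.2488]
ee_rot: [0.749, 0.661, -0.031, -0.007]
ft_force: [-0.3, 0.8, -1.0]
grip_width: 0.201
```

```bash
python3 go.py .503 .2824 .235 83.2; python3 balls.py
```

```text
t 24.43 pos [0.5067 0.2736 0.2488] xang 82.9 tilt 3.65 j7 0.58 w 1.71 F [-0.3  0.8 -1. ]
shift cm [ 0.88 -0.4   1.37]
turn -0.005
ball-like px 588 tool med [0.008 0.075 0.012]
floor pitch down -20.1 ymax 0.155 z@ymax 0.011 954
24.48 [0.5063 0.2731 0.2471] xang 82.9 F [-1.25 -0.12 -3.53] j7 0.58
```

>>> servo_tool([
  [[0, 0, 0], 0, 1.72],
  [[0, 0, 0], 0, 1],
], force=20)

```text
clock: 24.65
position: [0.506, 0.2728, 0.246]
ee_rot: [0.749, 0.661, -0.032, -0.007]
ft_force: [0.3, -0.4, -1.8]
grip_width: 0.206
```

```bash
python3 balls.py
```

```text
ball-like px 584 tool med [0.008 0.075 0.014]
floor pitch down -19.8 ymax 0.155 z@ymax 0.013 956
24.7 [0.5058 0.2728 0.2458] xang 82.9 F [-0.42  0.05 -2.73] j7 0.58
```

>>> servo_tool([
  [[0, 0, 0], 0, 1.78],
  [[0, 0, 0], 0, 1.78],
  [[0, 0, 0], 0, 1],
])

```text
clock: 24.95
position: [0.5053, 0.2727, 0.2447]
ee_rot: [0.749, 0.662, -0.033, -0.007]
ft_force: [0.3, 0.2, -2.1]
grip_width: 0.208
```

```bash
python3 balls.py
```

```text
ball-like px 570 tool med [0.008 0.073 0.018]
floor pitch down -16.5 ymax 0.154 z@ymax 0.022 939
25.0 [0.5053 0.2727 0.2447] xang 83.0 F [-0.51 -0.33 -2.23] j7 0.58
```

>>> servo_tool([
  [[0, 0, 0], 0, 1.8],
  [[0, 0, 0], 0, 1.8],
  [[0, 0, 0], 0, 1.8],
  [[0, 0, 0], 0, 1],
])

```text
clock: 25.33
position: [0.5056, 0.273, 0.2451]
ee_rot: [0.749, 0.662, -0.033, -0.007]
ft_force: [-0.6, 0.1, -0.0]
grip_width: 0.116
```

```bash
python3 balls.py
```

```text
ball-like px 0 tool med 
25.38 [0.5056 0.273  0.2451] xang 83.0 F [ 0.33 -0.01 -0.6 ] j7 0.58
```

```bash
python3 -c "
from h import *
b,_=eyes.camera('top'); s,_=eyes.camera('side')
cv2.imwrite('pics/drop.png',np.vstack([cv2.resize(b[140:300,120:330],(420,320)),cv2.resize(s[170:410,180:430],(420,400))])[:600] if 0 else np.hstack([cv2.resize(b[140:300,120:280],(400,400)),cv2.resize(s[200:410,180:390],(400,400))]))"
```

```text
(no output)
```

View pics/drop.png

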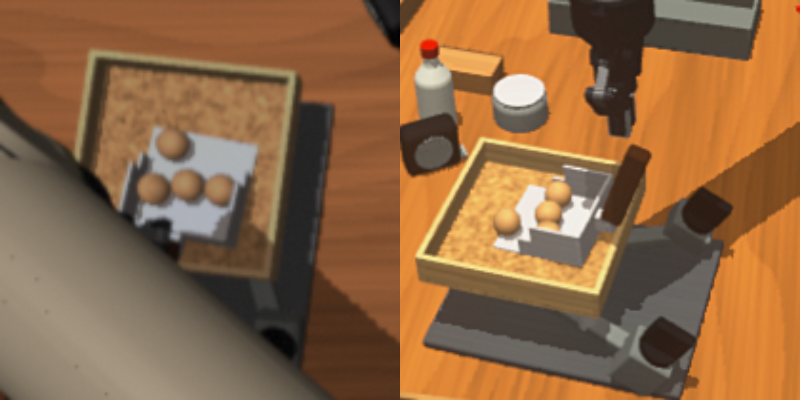

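>>> servo_tool([
  [[0, 0, -2], 0, 8.5],
  [[0, 0, 0], 0, 8.5],
  [[0, 0, 0], 0, 8.5],
])

```text
clock: 25.73
position: [0.5067, 0.2736, 0.2656]
ee_rot: [0.749, 0.662, -0.033, -0.007]
ft_force: [-0.8, -0.2, -1.1]
grip_width: 0.534
```

```bash
cat > h2.py <<'E'
from h import *
for n in('wrist','side','top'):
    C=cal(n); b,d=eyes.camera(n); hsv=cv2.cvtColor(b,cv2.COLOR_BGR2HSV)
    u,v=np.meshgrid(np.arange(640),np.arange(480)); P=depthpt(n,np.c_[u.ravel(),v.ravel()],d,C).reshape(480,640,3)
    m=(P[...,2]>.125)&(P[...,2]<.235)&(P[...,0]>.4)&(P[...,0]<.6)&(P[...,1]>.2)&(P[...,1]<.36)&(hsv[...,0]<25)&(hsv[...,1]>60)&(hsv[...,2]<110)
    k,l,s,ce=cv2.connectedComponentsWithStats(m.astype(np.uint8))
    if k<2: continue
    i=1+np.argmax(s[1:,4]); q=P[l==i]; print(n,len(q))
    for z in np.arange(.125,.235,.01):
        w=q[(q[:,2]>=z)&(q[:,2]<z+.01)]
        if len(w)>5: print(z.round(3),len(w),np.percentile(w,3,0).round(3),np.percentile(w,97,0).round(3))
o=telemetry.get_obs(); print(o['position'],o['ee_rot'])
E
python3 h2.py
```

```text
wrist 1830
0.215 928 [0.477 0.273 0.219] [0.492 0.29  0.225]
0.225 902 [0.485 0.272 0.225] [0.499 0.287 0.228]
side 525
0.125 35 [0.504 0.225 0.127] [0.525 0.287 0.134]
0.135 38 [0.503 0.279 0.136] [0.523 0.287 0.145]
0.145 49 [0.501 0.28  0.145] [0.522 0.288 0.155]
0.155 44 [0.497 0.279 0.156] [0.52  0.288 0.164]
0.165 46 [0.495 0.281 0.165] [0.517 0.289 0.174]
0.175 50 [0.491 0.281 0.175] [0.514 0.29  0.185]
0.185 50 [0.488 0.281 0.186] [0.512 0.29  0.195]
0.195 51 [0.485 0.281 0.195] [0.509 0.29  0.205]
0.205 50 [0.483 0.284 0.206] [0.505 0.292 0.215]
0.215 71 [0.479 0.275 0.215] [0.501 0.29  0.225]
0.225 41 [0.483 0.274 0.225] [0.499 0.291 0.229]
top 27
0.125 7 [0.505 0.266 0.126] [0.519 0.27  0.133]
0.135 11 [0.504 0.265 0.136] [0.518 0.268 0.144]
0.145 7 [0.503 0.266 0.145] [0.518 0.268 0.154]
[0.50658749 0.27362309 0.26544254] [ 0.74901016  0.66170056 -0.03301509 -0.00679346]
```

```bash
python3 go.py .503 .279 .156 81
```

```text
t 25.88 pos [0.5066 0.2736 0.2654] xang 83.0 tilt 3.86 j7 0.58 w 6.73 F [ 0.5  0.1 -0.9]
shift cm [ 0.93  0.17 10.92]
turn 0.035
```

>>> servo_tool([
  [[0.5, 0.1, 0], 0.03, 8.5],
  [[0, 0, 3.5], 0, 8.5],
  [[0, 0, 3.5], 0, 8.5],
  [[0, 0, 3], 0, 8.5],
  [[0, 0, 0], 0, 8.5],
])

```text
clock: 26.3
position: [0.5027, 0.2756, 0.1624]
ee_rot: [0.76, 0.65, -0.032, -0.006]
ft_force: [-0.4, -0.0, -0.7]
grip_width: 0.994
```

```bash
python3 go.py .503 .279 .156 81
```

```text
t 26.3 pos [0.5027 0.2756 0.1624] xang 81.1 tilt 3.68 j7 0.5 w 8.45 F [-0.4 -0.  -0.7]
shift cm [0.37 0.   0.62]
turn 0.002
```

>>> servo_tool([
  [[0.4, 0, 0.4], 0, 8.5],
  [[0, 0, 0], 0, 4],
  [[0, 0, 0], 0, 1],
  [[0, 0, 0], 0, 1],
  [[0, 0, 0], 0, 1],
  [[0, 0, 0], 0, 1],
  [[0, 0, -1], 0, 1],
  [[0, 0, -1], 0, 1],
], force=20)

```text
clock: 26.97
position: [0.5053, 0.2817, 0.1839]
ee_rot: [0.759, 0.65, -0.03, -0.006]
ft_force: [0.0, 0.7, -2.1]
grip_width: 0.206
```

```bash
cat > tb.py <<'E'
from h import *
org=np.array([.5527,.2765,0])+R.from_euler('z',-6.8,degrees=True).apply([.05,0,.091]); a=np.radians(-6.8); Mb=np.array([[np.cos(a),-np.sin(a)],[np.sin(a),np.cos(a)]])
for n in('top','side'):
    C=cal(n); b,d=eyes.camera(n); hsv=cv2.cvtColor(b,cv2.COLOR_BGR2HSV)
    u,v=np.meshgrid(np.arange(640),np.arange(480)); P=depthpt(n,np.c_[u.ravel(),v.ravel()],d,C).reshape(480,640,3)
    B=(P[...,:2]-org[:2])@Mb; z=P[...,2]-.091
    for nm,m in (('hi',(z>.013)&(z<.07)&(abs(B[...,0])<.087)&(abs(B[...,1])<.087)&(hsv[...,1]>70)&(hsv[...,2]>100)),('scoop',(hsv[...,1]<45)&(hsv[...,2]>120)&(z>-.08)&(z<.12)&(abs(B[...,0])<.16)&(abs(B[...,1])<.08))):
        k,l,s,ce=cv2.connectedComponentsWithStats(m.astype(np.uint8))
        for i in range(1,k):
            if s[i,4]>40:
                w=l==i; print(n,nm,s[i,4],'tray xy',np.median(B[w],0).round(3),'z med,max',np.median(z[w]).round(3),np.percentile(z[w],97).round(3))
    cv2.imwrite(f'pics/tb_{n}.png',b)
E
python3 tb.py; python3 go.py .503 .279 .156 81
```

```text
top hi 234 tray xy [0.059 0.013] z med,max 0.033 0.041
top hi 230 tray xy [ 0.067 -0.028] z med,max 0.026 0.031
top scoop 1373 tray xy [-0.011 -0.002] z med,max 0.022 0.061
side hi 585 tray xy [0.064 0.012] z med,max 0.029 0.044
side scoop 1187 tray xy [-0.008 -0.014] z med,max 0.026 0.067
side scoop 59 tray xy [-0.111  0.073] z med,max -0.049 -0.046
t 27.07 pos [0.506  0.2823 0.1851] xang 81.1 tilt 3.37 j7 0.51 w 1.77 F [ 0.6  0.4 -2.9]
shift cm [-0.27 -0.11  2.93]
turn 0.002
```

>>> servo_tool([
  [[0, -0.8, -0.6], 0, 1],
  [[0, 0, -1.5], 0, 1],
  [[0, 0, -1.5], 0, 1],
  [[0, 0, -1.5], 0, 1],
  [[0, 0, -1], 0, 1],
])

```text
clock: 27.48
position: [0.4979, 0.2852, 0.2482]
ee_rot: [0.759, 0.65, -0.031, -0.006]
ft_force: [-0.4, -1.0, -2.1]
grip_width: 0.207
```

```bash
python3 tb.py; python3 go.py .503 .279 .156 81
```

```text
top hi 126 tray xy [0.07  0.012] z med,max 0.027 0.031
top hi 228 tray xy [ 0.067 -0.027] z med,max 0.026 0.031
top hi 62 tray xy [0.039 0.008] z med,max 0.026 0.031
top scoop 1520 tray xy [-0.018  0.001] z med,max 0.086 0.09
side hi 520 tray xy [ 0.069 -0.012] z med,max 0.024 0.032
side hi 149 tray xy [0.031 0.017] z med,max 0.024 0.031
side scoop 1057 tray xy [-0.01  -0.016] z med,max 0.089 0.094
side scoop 63 tray xy [-0.111  0.073] z med,max -0.049 -0.045
t 27.58 pos [0.4984 0.2856 0.2484] xang 81.2 tilt 3.49 j7 0.53 w 1.79 F [ 0.   0.2 -2.4]
shift cm [-0.23  1.    9.22]
turn 0.003
```

>>> servo_tool([
  [[-1, -0.3, 0], 0, 1],
  [[-2.5, -0.4, 0], 0, 1],
  [[-3.8, -0.4, 0], 0, 1],
  [[-3.8, -0.4, 0], 0, 1],
  [[-3.8, -0.4, 0], 0, 1],
  [[-3.8, -0.4, 0], 0, 1],
  [[-3.8, -0.4, 0], 0, 1],
  [[-2.5, -0.3, 0], 0, 1],
  [[-1, 0, 0], 0, 1],
  [[0, 0, 0], 0, 1],
], force=50)

```text
clock: 28.42
position: [0.4215, 0.0279, 0.2488]
ee_rot: [0.76, 0.649, -0.035, -0.01]
ft_force: [-0.1, 0.3, -1.9]
grip_width: 0.201
```

```bash
python3 go.py .4275 .03 .1 81; python3 pitch.py; python3 balls.py; python3 tb.py
```

```text
t 28.42 pos [0.4215 0.0279 0.2488] xang 81.1 tilt 4.17 j7 1.31 w 1.71 F [-0.1  0.3 -1.9]
shift cm [ 0.9   1.46 14.79]
turn 0.001
n 3300
pitch nose-down deg (in tool) 0.39781157047733795 floor z at y=.0886 0.06567458166575303 yrange 0.08278077880588636 0.11912516326781106 rms 0.0005680594439471314 2874
[0.42149289 0.02787291 0.24879109] 0.20109584557457696 [-0.0926694   0.33886858 -1.92234101]
ball-like px 1 tool med [-0.012  0.131  0.069]
floor pitch down 0.1 ymax 0.13 z@ymax 0.067 303
28.52 [0.422  0.0309 0.249 ] xang 81.3 F [-0.79 -0.09 -1.79] j7 1.3
top hi 44 tray xy [0.086 0.025] z med,max 0.03 0.033
top hi 103 tray xy [0.068 0.013] z med,max 0.026 0.031
top hi 115 tray xy [ 0.065 -0.016] z med,max 0.026 0.03
top hi 106 tray xy [ 0.069 -0.046] z med,max 0.025 0.031
top hi 117 tray xy [0.033 0.009] z med,max 0.026 0.03
side hi 488 tray xy [ 0.068 -0.012] z med,max 0.025 0.031
side hi 150 tray xy [0.031 0.017] z med,max 0.024 0.03
side scoop 48 tray xy [-0.113 -0.073] z med,max -0.049 -0.045
side scoop 61 tray xy [-0.111  0.072] z med,max -0.05 -0.047
```

>>> servo_tool([
  [[0, 0, 3], 0, 1],
  [[0, 0, 3.5], 0, 1],
  [[0, 0, 3.5], 0, 1],
  [[0, 0, 3.5], 0, 1],
  [[0, 0, 1.8], 0, 1],
  [[0, 0, 0], 0, 1],
], force=30)

```text
clock: 29.12
position: [0.4155, 0.041, 0.092]
ee_rot: [0.751, 0.659, -0.029, -0.012]
ft_force: [-0.2, 0.6, -1.7]
grip_width: 0.2
```

```bash
python3 go.py .4275 .03 .07 81
```

```text
t 29.12 pos [0.4155 0.041  0.092 ] xang 82.6 tilt 3.53 j7 1.04 w 1.7 F [-0.2  0.6 -1.7]
shift cm [-0.87  1.45  2.15]
turn 0.027
```

>>> servo_tool([
  [[0, 0, 0.7], 0, 1],
  [[0, 0, 0.5], 0, 1],
  [[0, 0, 0.4], 0, 1],
  [[0, 0, 0.3], 0, 1],
], force=20)

```text
clock: 29.45
position: [0.4164, 0.0452, 0.0744]
ee_rot: [0.749, 0.662, -0.027, -0.012]
ft_force: [-3.2, -0.6, 4.1]
grip_width: 0.203
```

```bash
python3 go.py .4275 .03 .07 81; python3 pitch.py
```

```text
t 29.45 pos [0.4164 0.0452 0.0744] xang 82.9 tilt 3.35 j7 1.0 w 1.72 F [-3.2 -0.6  4.1]
shift cm [-1.36  1.31  0.4 ]
turn 0.034
n 3639
pitch nose-down deg (in tool) -0.29986767876908993 floor z at y=.0886 0.06436445405357864 yrange 0.08085077261241497 0.11743443557682705 rms 0.0005611170002481049 2971
[0.41638681 0.04523132 0.07441214] 0.2027837368280688 [-3.16002261 -0.6359148   4.0980528 ]
```

Contact with the bench; open and let it settle, then retreat up.

>>> servo_tool([
  [[0, 0, 0], 0, 2.6],
  [[0, 0, 0], 0, 3],
  [[0, 0, 0], 0, 5],
  [[0, 0, 0], 0, 8.5],
  [[0, 0, 0], 0, 8.5],
  [[0, 0, 0], 0, 8.5],
  [[0, 0, -3], 0, 8.5],
  [[0, 0, -3], 0, 8.5],
  [[0, 0, -3.5], 0, 8.5],
  [[0, 0, -3.5], 0, 8.5],
  [[0, 0, 0], 0, 8.5],
])

```text
clock: 30.42
position: [0.424, 0.0482, 0.2101]
ee_rot: [0.749, 0.662, -0.026, -0.013]
ft_force: [0.6, 0.4, -0.2]
grip_width: 0.993
```

```bash
python3 go.py .4275 .03 .07 81; python3 tilt.py | head -1; python3 tb.py | grep top
python3 - <<'E'
from h import *
C=cal('wrist'); b,d=eyes.camera('wrist'); C2=cal('top'); t,dt=eyes.camera('top'); s,_=eyes.camera('side')
u,v=np.meshgrid(np.arange(640),np.arange(480)); P=depthpt('top',np.c_[u.ravel(),v.ravel()],dt,C2).reshape(480,640,3)
hsv=cv2.cvtColor(t,cv2.COLOR_BGR2HSV)
m=(hsv[...,1]<45)&(hsv[...,2]>120)&(abs(P[...,2])<.025)&(P[...,0]>.42)&(P[...,0]<.61)&(abs(P[...,1]-.03)<.1); q=P[m]
for _ in range(4):
    c=np.linalg.lstsq(np.c_[q[:,:2],np.ones(len(q))],q[:,2],rcond=None)[0]; r=q[:,2]-np.c_[q[:,:2],np.ones(len(q))]@c; q=q[abs(r)<max(.003,2*r.std())]
print('scoop plane',c.round(4),'z',np.median(q[:,2]).round(4),len(q),q.min(0).round(3),q.max(0).round(3))
cv2.imwrite('pics/end.png',np.hstack([cv2.resize(t[110:330,130:460],(450,300)),cv2.resize(s[130:410,180:380],(300,420))[:300]]) if 0 else cv2.resize(np.hstack([t[100:340,100:540],s[130:370,180:420]]),(780,275)))
E
```

```text
t 30.42 pos [0.424  0.0482 0.2101] xang 83.0 tilt 3.32 j7 1.25 w 8.44 F [ 0.6  0.4 -0.2]
shift cm [-1.46  1.33 13.99]
turn 0.035
tray (array([0.0014, 0.0026, 0.0898]), np.float64(0.00141), 1773)
top hi 103 tray xy [0.068 0.013] z med,max 0.026 0.031
top hi 115 tray xy [ 0.064 -0.016] z med,max 0.025 0.031
top hi 106 tray xy [ 0.069 -0.045] z med,max 0.026 0.03
top hi 117 tray xy [0.033 0.009] z med,max 0.026 0.031
scoop plane [0.0019 0.0034 0.0012] z 0.0022 433 [ 0.446 -0.021 -0.001] [0.542 0.027 0.005]
```

View pics/end.png

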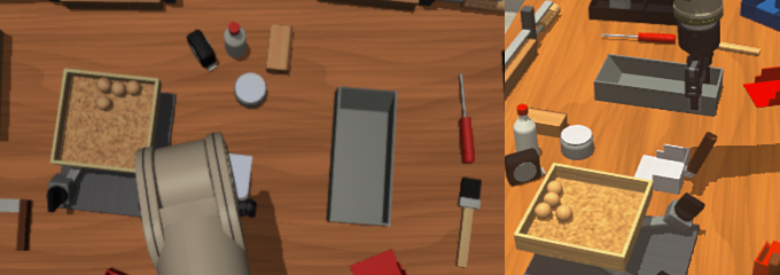

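The picture shows four balls in the level tray, at crop pixels (102–133, 88–103) in the top view. The bin is empty, the scoop stands flat at (660, 165) in the side view, and the bystanders are where they were. Handing in.

```bash
python3 -c "
from workcell import order; print(order.hand_in())"
```

```text
the job is handed in; nothing more can be done
None
```

I levelled the tray with both wing knobs and moved all four balls from the bin into the tray with the scoop. I then stood the empty scoop flat on the bench, let it go, and handed in at about 30.6 s of the 72 s allowed.

**Last checks before handing in**
- **Tray:** the slope from the depth image was about 0.003 rad (limit 0.022).
- **Balls:** all four lie on the tray floor and had not moved between the last two looks.
- **Scoop:** the pan tilts about 0.004 rad and its floor sits at z ≈ 2 mm, so it stands flat on the bench.
- **Robot:** the gripper is open, clear above the scoop, with no contact force beyond noise.
- **Other things on the bench:** they look unmoved in the final picture, but I did not measure them.

**What did not go as planned**
- **Scoop grasp:** the first grip was too high and dragged the scoop about a centimetre, so I gripped it again.
- **Bin entry:** on the first try the scoop hit the bin wall, with about 80 N at the wrist (limit 120 N). I lifted, re-centred and entered cleanly.
- **Emptying the scoop:** the tool could not tilt, so I loosened the grip over the tray. The scoop slipped out and landed upright in the tray with the balls still in it. I gripped it again and lifted it nose-down so the balls rolled out.

One measurement disagreed. The first tilt reading put the right knob at about 2.3 rad too high, beyond the stated 1.3. I set both knobs by lining up the bars instead, and the tray then measured level.

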